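# Set out bushes and nipples for the next pipe job

## Task

Set out the parts for the next pipe job: lift the red bin straight up out of the organiser frame, keeping it level until it is clear, tip all its brass bushes into the aluminium tray and put the empty bin back fully down in its bay. Lay every brass nipple in a groove of the blue V-block jig, one to a groove, down on both flanks and pushed right back against the stop bar. Leave the grey bin and the other things where they are.

Things in the scene. Friction and masses are not known exactly. Their poses are not given: they have to be found in the camera images.
- bin_tab (a point): grip point on the tab of the red insert bin: an upright block 12 mm thick (x), 44 mm wide (y) on the middle of the bin's back (+x) wall, its top 95 mm above the bin's underside and 50 mm above the rim. The point is mid-thickness and mid-width, 75 mm above the underside, 20 mm below the tab's top, 21 mm behind the bin's middle. x points from the front lip to the back wall, z up
- bin_floor (a point): middle of the upper face of the red plastic bin's floor, 3 mm above its underside; axes as bin_tab. The bin is 54 (x) x 122 (y) x 45 mm, walls and floor 3 mm, about 0.16 kg empty; its front (-x) side is only a lip 12 mm high, the other three walls are 45 mm high
- frame_base (a point): centre of the underside of the black organiser frame, fixed, 135 (x) x 138 (y) x 39 mm: two bays one behind the other along x, each 60 x 128 mm inside (3 mm clearance all round a bin), floor 4 mm thick, walls 5 mm thick and 35 mm above the bay floor. The bins stand in it with the same axes as the frame, front (-x) sides alike
- bay_front (a point): centre of the floor of the frame's front (-x) bay; axes as the frame
- bay_rear (a point): centre of the floor of the frame's rear (+x) bay; axes as the frame
- grey_bin_mid (a point): centre of the grey insert bin in the other bay: 54 x 122 x 45 mm, no tab; not to be touched. Point half-way up
- tray_in (a point): centre of the inner floor of the aluminium tray, fixed to the worktop: outside 140 (x) x 190 (y) x 32 mm, walls and floor 4 mm
- bush_1_mid (a point): centre (half-way up) of brass reducing bush 1: a round threaded fitting with a hexagon, 35 mm across, 30 mm high, 0.05 kg; z along its bore. Two or three of them stand side by side in the red bin at the start (absent ones read None)
- bush_2_mid (a point): centre (half-way up) of brass reducing bush 2: a round threaded fitting with a hexagon, 35 mm across, 30 mm high, 0.05 kg; z along its bore. Two or three of them stand side by side in the red bin at the start (absent ones read None)
- bush_3_mid (a point): centre (half-way up) of brass reducing bush 3: a round threaded fitting with a hexagon, 35 mm across, 30 mm high, 0.05 kg; z along its bore. Two or three of them stand side by side in the red bin at the start (absent ones read None)
- groove_1 (a point): left (+y) V-groove of the blue V-block jig, fixed: base plate 124 x 148 x 8 mm, three grooves 56 mm apart. The point is where the centre of a fully seated nipple lies, 40 mm above the worktop; x runs along the groove towards the stop. The stop is an aluminium bar across all grooves, its front face 50 mm to +x of the points, its top 52 mm above the worktop
- groove_2 (a point): middle V-groove of the jig, point and axes as groove_1. Each groove is two 90-degree V-rests, each 16 mm thick, lying 24 to 40 mm before and behind the point, with an open gap between them for the collar and fingers; the flanks' tops are 45 mm above the worktop, the V is 31 mm wide there, a rest 40 mm overall
- groove_3 (a point): right (-y) V-groove of the jig, point and axes as groove_1
- nipple_1_mid (a point): centre of brass pipe nipple 1: round bar 15 mm in diameter, 100 mm long along its x, with a square collar 24 x 24 mm, 18 mm thick along x, in the middle; 0.10 kg. Symmetric: either end may face the stop, any collar side up. It lies on its collar, centre 12 mm above the worktop. Two or three are present (absent ones read None)
- nipple_2_mid (a point): centre of brass pipe nipple 2: round bar 15 mm in diameter, 100 mm long along its x, with a square collar 24 x 24 mm, 18 mm thick along x, in the middle; 0.10 kg. Symmetric: either end may face the stop, any collar side up. It lies on its collar, centre 12 mm above the worktop. Two or three are present (absent ones read None)
- nipple_3_mid (a point): centre of brass pipe nipple 3: round bar 15 mm in diameter, 100 mm long along its x, with a square collar 24 x 24 mm, 18 mm thick along x, in the middle; 0.10 kg. Symmetric: either end may face the stop, any collar side up. It lies on its collar, centre 12 mm above the worktop. Two or three are present (absent ones read None)
- tape_roll: roll of pink thread tape lying flat, 53 mm across, 14 mm high, bystander; origin at its underside
- elbow: grey galvanised pipe elbow, 64x64x40 mm, bystander; origin at its underside
- pliers: red-handled pliers lying flat, 63x196x13 mm, bystander; origin at the underside
- paste_tin: green and white flat tin, 77 mm across, 40 mm high, bystander; origin at its underside

How it is judged:
On the way, in this order (a step that is already met when the one before it is completed fails the run):
1. the red bin is lifted level, clear of the frame, with its bushes in it (z of bin_tab in the frame of frame_base above 0.12 m and angle between bin_tab's own z axis and vertical below 0.25 rad and distance between each of bush_1_mid, bush_2_mid, bush_3_mid and bin_floor below 0.075 m), for 0.1 s.
2. the red bin is tipped over the tray (angle between bin_tab's own z axis and vertical above 0.7 rad and horizontal distance between bin_floor and tray_in below 0.16 m), for 0.05 s.
3. all bushes are in the tray and the bin is home in a bay ((distance between bin_floor and bay_front below 0.0075 m or distance between bin_floor and bay_rear below 0.0075 m) and angle between bin_tab's own z axis and vertical below 0.05 rad and z of bin_floor in the frame of frame_base below 0.0095 m and x of bush_1_mid in the frame of tray_in between -0.066 and 0.066 m and y of bush_1_mid in the frame of tray_in between -0.091 and 0.091 m and z of bush_1_mid in the frame of tray_in between 0 and 0.045 m and x of bush_2_mid in the frame of tray_in between -0.066 and 0.066 m and y of bush_2_mid in the frame of tray_in between -0.091 and 0.091 m and z of bush_2_mid in the frame of tray_in between 0 and 0.045 m and x of bush_3_mid in the frame of tray_in between -0.066 and 0.066 m and y of bush_3_mid in the frame of tray_in between -0.091 and 0.091 m and z of bush_3_mid in the frame of tray_in between 0 and 0.045 m), for 0.2 s.
At the end, for the whole second after the job is handed in: Every bush lies in the tray; the red bin stands level (0.05 rad) on a bay's floor (2.5 mm); each nipple lies in a groove of the jig, its centre within 2.5 mm of the fully seated position along the groove and in height, 4 mm in all, in line with the groove within 0.06 rad (all of step 3 and ((x of nipple_1_mid in the frame of groove_1 between -0.0025 and 0.004 m and distance between nipple_1_mid and groove_1 below 0.004 m and z of nipple_1_mid in the frame of groove_1 between -0.0025 and 0.0025 m and angle between the x axis of nipple_1_mid and the x axis of groove_1, either way round below 0.06 rad) or (x of nipple_1_mid in the frame of groove_2 between -0.0025 and 0.004 m and distance between nipple_1_mid and groove_2 below 0.004 m and z of nipple_1_mid in the frame of groove_2 between -0.0025 and 0.0025 m and angle between the x axis of nipple_1_mid and the x axis of groove_2, either way round below 0.06 rad) or (x of nipple_1_mid in the frame of groove_3 between -0.0025 and 0.004 m and distance between nipple_1_mid and groove_3 below 0.004 m and z of nipple_1_mid in the frame of groove_3 between -0.0025 and 0.0025 m and angle between the x axis of nipple_1_mid and the x axis of groove_3, either way round below 0.06 rad)) and ((x of nipple_2_mid in the frame of groove_1 between -0.0025 and 0.004 m and distance between nipple_2_mid and groove_1 below 0.004 m and z of nipple_2_mid in the frame of groove_1 between -0.0025 and 0.0025 m and angle between the x axis of nipple_2_mid and the x axis of groove_1, either way round below 0.06 rad) or (x of nipple_2_mid in the frame of groove_2 between -0.0025 and 0.004 m and distance between nipple_2_mid and groove_2 below 0.004 m and z of nipple_2_mid in the frame of groove_2 between -0.0025 and 0.0025 m and angle between the x axis of nipple_2_mid and the x axis of groove_2, either way round below 0.06 rad) or (x of nipple_2_mid in the frame of groove_3 between -0.0025 and 0.004 m and distance between nipple_2_mid and groove_3 below 0.004 m and z of nipple_2_mid in the frame of groove_3 between -0.0025 and 0.0025 m and angle between the x axis of nipple_2_mid and the x axis of groove_3, either way round below 0.06 rad)) and ((x of nipple_3_mid in the frame of groove_1 between -0.0025 and 0.004 m and distance between nipple_3_mid and groove_1 below 0.004 m and z of nipple_3_mid in the frame of groove_1 between -0.0025 and 0.0025 m and angle between the x axis of nipple_3_mid and the x axis of groove_1, either way round below 0.06 rad) or (x of nipple_3_mid in the frame of groove_2 between -0.0025 and 0.004 m and distance between nipple_3_mid and groove_2 below 0.004 m and z of nipple_3_mid in the frame of groove_2 between -0.0025 and 0.0025 m and angle between the x axis of nipple_3_mid and the x axis of groove_2, either way round below 0.06 rad) or (x of nipple_3_mid in the frame of groove_3 between -0.0025 and 0.004 m and distance between nipple_3_mid and groove_3 below 0.004 m and z of nipple_3_mid in the frame of groove_3 between -0.0025 and 0.0025 m and angle between the x axis of nipple_3_mid and the x axis of groove_3, either way round below 0.06 rad))); the robot touches nothing.
It fails at once if the red bin is tilted before it is clear of the frame (angle between bin_tab's own z axis and vertical above 0.35 rad and horizontal distance between bin_floor and frame_base below 0.06 m and z of bin_tab in the frame of frame_base below 0.1 m).
It fails at once if the grey bin is moved by more than 15 mm (distance of grey_bin_mid from where it was at the start of the episode above 0.015 m).
It fails at once if a bystander is moved by more than 30 mm (distance of any of tape_roll, elbow, pliers, paste_tin from where it was at the start of the episode above 0.03 m).
Of bush_1, bush_2, bush_3 only 2 to 3 are there at a start; the rules pass over those that are not, and their reading is None.
Of nipple_1, nipple_2, nipple_3 only 2 to 3 are there at a start; the rules pass over those that are not, and their reading is None.
At some moment in a run one of nipple_1, nipple_2, nipple_3 may be knocked a few centimetres aside while the robot is not near it.
It also fails if it takes over 210 s, if anything falls off the work surface, if the arm or the gripper's body presses on something with over 40 N, if the wrist force passes 120 N, or if a joint passes its speed limit or range.

## Robot

A 6-joint arm with a two-finger parallel gripper is mounted at the origin on a cart in front of the work surface, level with it; the furniture and walls round the work are solid. World frame = base frame: x ahead of the robot, y to its left, z up, the work surface at z = 0. Lengths are in m, angles in rad, forces in N, time in s.
With the tool pointing down it reaches from about 0.325 to 0.75 m from the base axis. Payload 7.6 kg.
Tool frame: the origin (TCP) lies at the very end of the fingers, on their centre line; the grasp point (between the pads) lies robot.hold_point_z behind it (robot.hold_point_z is the distance from the TCP to the grasp point, in m); z points along the fingers, y is the line along which they close (so a half turn about z gives the same grasp; the last joint's range is limited). The gripper opens to 85 mm and grips with 20 to 120 N. Pads are 22 mm wide; open, the fingers measure 114 mm over their backs; the gripper's body (76 mm by 85 mm) begins 54 mm behind the grasp point. The pads swing forward as they close: fully open they stand 13 mm farther back than shut.
Start: joints at [-0.07, 0.052, 1.401, -0, 1.689, -0.07], TCP at [0.525, 0, 0.231] pointing down, gripper open.
Joint ranges: [-2.9, 2.9], [-0.91, 2.17], [0.12, 2.37], [-1.06, 4.2], [0.26, 2.73], [-2.93, 2.93]. Speed limits (rad/s): [2.57, 2.57, 3.01, 3.14, 3.14, 3.14].

## Interface

Orientations are given as a unit quaternion [w, x, y, z].
In Python, from workcell import robot, cams, order gives the robot as it stands.
- The arm moves only by the tool move_arm, never from a script. Its argument "commands" is a list of rows, each a list of 3 entries, a list of its own where there are three numbers: the shift along the tool's x, y, z in cm, then the turn about the tool's z in rad, then the opening, from 0 (shut) to 1 (fully open). In form: [[[tx, ty, tz], yaw, jaw], ...]. A call has 1 to 12 rows; each row shifts and turns the commanded pose from where the row before left it, along the tool's axes as they then stand; what a row does not reach is not made up. A row lasts 1/12 s, in which the tool goes at most 41.7 mm and 7.16 degrees, less where a joint would pass 70% of its speed; a pose out of reach is approached as far as the arm can. A call with a gripper value outside its range is refused whole. The fingers move at their own pace and stop on an object; "grip_force" is the grip in N (left out, the last holds). Time passes only in rows, so rows that do not move let the fingers close. It gives the time, the measured TCP pose, the force, the opening and the grip force at its end, in the units of the state.
- robot.state(): the state, without advancing time (a new reading comes with each control period).
- cams.snapshot(name): name is "scene" or "top" or "wrist"; returns the picture (400x640x3 uint8, blue, green, red); there is no depth.
- cams.calibration(name): a dict with "camera_matrix" (3x3 intrinsics, pixels), "rvec" (rotation vector, rad) and "tvec" (3), from world to camera coordinates, as OpenCV has them; the wrist camera has in their place "hand_eye" (4x4, takes a point from camera to tool coordinates, whose origin is the TCP and whose axes are the flange's). Camera axes: x right, y down, z forward; pixel columns grow to the right and rows downward; lengths in m; the calibration is good to about 2 mm. A picture is of the moment at which its call begins: read the wrist's pose just before it. calibration takes no time and is no camera call.
- order.finish_job(): hands the job in; it is judged then, once.
The state is a dict: "time": time; "joints": joint angles; "joint_vel": joint speeds; "effort": joint torques, N m; "tool_pos": TCP position; "tool_rot": TCP orientation; "wrist_force": force on the tool from outside, world axes, zero at the start; "torque": the same for the moment, N m; "width": finger opening in m; "finger_force": force on a finger pad.
Only numpy, scipy, OpenCV 4.12 (cv2) and the standard library are available. Lean on these libraries where they do the work, as an engineer would, in place of code of your own. Each camera call takes 0.05 s, during which the arm holds its last target. There are 200 camera calls.

## Working session

There is one attempt and no reset: what is moved stays moved. The work goes in short steps, Python scripts to look and compute and a tool call to move; the robot and the scene stay as the last step left them, time stands still between calls to the robot, and variables do not carry over. Pictures are saved under pics/ and viewed, at most 14 in all, crops included, and the job is handed in when it is done.

Besides the shell and the picture viewer there is one more tool, called as a command line: name --argument value ..., lists and objects as JSON in quotes. move_arm: Moves the arm, as the interface text tells. Its arguments: {"type":"object","properties":{"commands":{"type":"array"},"grip_force":{"type":"number"}},"required":["commands"]}

```bash
mkdir -p pics; ls; python3 - <<'E'
from workcell import robot,cams
import cv2
s=robot.state();print(s, robot.hold_point_z)
for n in("scene","top","wrist"):
    c=cams.calibration(n);print(n,c)
for n in("scene","top"):
    cv2.imwrite(f"pics/{n}0.png",cams.snapshot(n))
t=cv2.imread("pics/top0.png"); cv2.imwrite("pics/top0b.png",cv2.resize(t,(800,500),interpolation=cv2.INTER_CUBIC))
E
```

```text
pics
{'time': 0.0, 'joints': array([-7.02981278e-02,  5.28483494e-02,  1.40173286e+00, -1.44500373e-06,
        1.68856375e+00, -7.03280632e-02]), 'joint_vel': array([ 4.49142674e-05,  6.81720677e-04, -3.56904694e-04,  1.45505641e-03,
        1.26784210e-03,  1.94854421e-04]), 'effort': array([ 8.02730119e-04, -3.81666934e+01, -3.60182977e+01,  8.43031398e-05,
        6.19437444e-03, -2.66336252e-05]), 'tool_pos': array([5.24707475e-01, 4.41268029e-05, 2.30462243e-01]), 'tool_rot': array([-5.85553425e-04,  7.07096044e-01,  7.07117092e-01, -5.09450478e-04]), 'wrist_force': array([ 0.75916355, -0.30796241,  0.65219036]), 'torque': array([ 0.0264872 ,  0.0203169 , -0.02830795]), 'finger_force': 0.0, 'width': 0.08528448403177427} 0.0187
scene {'camera_matrix': array([[379.91884262,   0.        , 319.92405482],
       [  0.        , 379.91884262, 196.96620994],
       [  0.        ,   0.        ,   1.        ]]), 'rvec': array([ 0.67111595, -2.58731365,  1.20923762]), 'tvec': array([0.54897755, 0.17546694, 0.76025703])}
top {'camera_matrix': array([[389.66658596,   0.        , 325.35453553],
       [  0.        , 389.66658596, 196.56819343],
       [  0.        ,   0.        ,   1.        ]]), 'rvec': array([ 2.17759922, -2.19440931,  0.0497958 ]), 'tvec': array([0.0824962 , 0.57557104, 0.90823947])}
wrist {'camera_matrix': array([[327.194237  ,   0.        , 326.87090967],
       [  0.        , 327.194237  , 191.38806118],
       [  0.        ,   0.        ,   1.        ]]), 'hand_eye': array([[ 6.77078285e-04, -9.45089574e-01, -3.26810707e-01,
         8.27569833e-02],
       [ 9.99999726e-01,  7.37882684e-04, -6.20760937e-05,
        -1.17441450e-03],
       [ 2.99815431e-04, -3.26810576e-01,  9.45089815e-01,
        -1.42675689e-01],
       [ 0.00000000e+00,  0.00000000e+00,  0.00000000e+00,
         1.00000000e+00]])}
```

View pics/top0b.png

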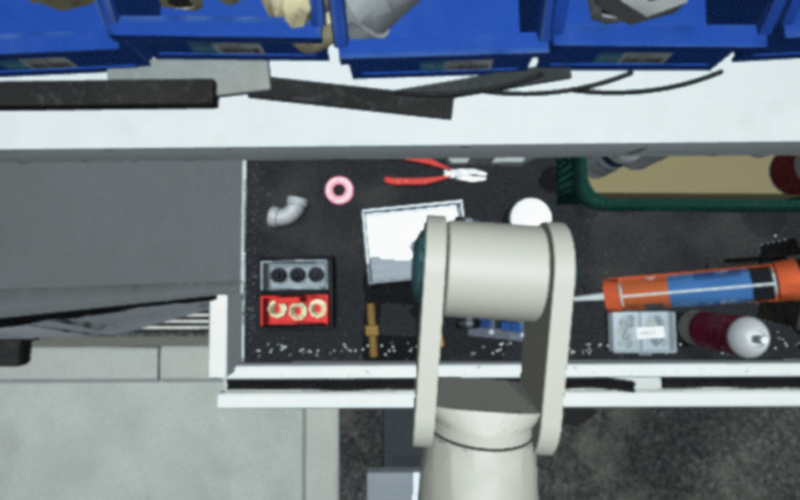

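View pics/scene0.png

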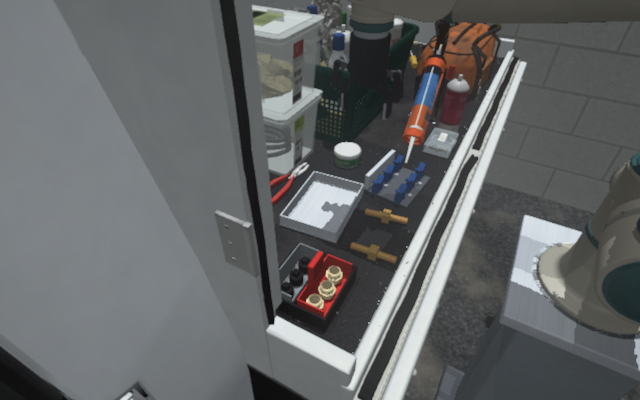

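The top view shows the frame at about (297,293) in the 800-wide picture, with the red bin and its 3 bushes in the front bay. The tray is at (410,240) and one nipple at (373,330). The scene view shows two nipples, at (373,253) and (386,216), and the jig at (400,178).

```bash
cat > h.py <<'E'
import numpy as np, cv2
from scipy.spatial.transform import Rotation as R
from workcell import robot,cams
def cam(n,state=None):
    c=cams.calibration(n);K=np.array(c["camera_matrix"])
    if n!="wrist":
        Rm=cv2.Rodrigues(np.array(c["rvec"]))[0];return K,Rm,np.array(c["tvec"]).ravel()
    s=state;q=np.array(s["tool_rot"]);T=np.eye(4);T[:3,:3]=R.from_quat(q[[1,2,3,0]]).as_matrix();T[:3,3]=s["tool_pos"]
    M=np.linalg.inv(T@np.array(c["hand_eye"]));return K,M[:3,:3],M[:3,3]
def p2w(n,uv,z,state=None):
    K,Rm,t=cam(n,state);uv=np.atleast_2d(np.array(uv,float))
    d=(np.linalg.inv(K)@np.c_[uv,np.ones(len(uv))].T).T@Rm;o=-Rm.T@t
    return o+d*((z-o[2])/d[:,2])[:,None]
def w2p(n,P,state=None):
    K,Rm,t=cam(n,state);return cv2.projectPoints(np.array(P,float).reshape(-1,3),cv2.Rodrigues(Rm)[0],t,K,None)[0].reshape(-1,2)
def snap(n,f):
    s=robot.state();im=cams.snapshot(n);cv2.imwrite(f"pics/{f}.png",im);np.save(f"pics/{f}.npy",np.r_[s["tool_pos"],s["tool_rot"]]);return im,s
def load(f):
    a=np.load(f"pics/{f}.npy");return dict(tool_pos=a[:3],tool_rot=a[3:])
E
python3 - <<'E'
from h import *
f=lambda l:np.array(l)*.8
print("frame corners z.039",p2w("top",f([(260,260),(334,258),(334,328),(260,328)]),.039).round(3))
print("bushes z.037",p2w("top",f([(276,311),(297,310),(317,308)]),.037).round(3))
print("tray corners z.032",p2w("top",f([(362,208),(464,200),(370,284)]),.032).round(3))
print("nip1 z.02",p2w("top",f([(372,303),(374,357)]),.012).round(3))
print("nips scene",p2w("scene",[(353,247),(396,261),(366,211),(407,220)],.012).round(3))
print("jig",p2w("scene",[(396,161),(367,186),(430,182),(400,208)],.03).round(3))
print("rail/top",p2w("top",f([(300,362),(245,250),(420,160)]),.0).round(3))
print(cv2.__version__, p2w("scene",[(346,150)],.04).round(3))
E
```

```text
frame corners z.039 [[0.551 0.351 0.039]
 [0.553 0.213 0.039]
 [0.424 0.213 0.039]
 [0.425 0.349 0.039]]
bushes z.037 [[0.456 0.321 0.037]
 [0.458 0.282 0.037]
 [0.461 0.245 0.037]]
tray corners z.032 [[ 0.647  0.161  0.032]
 [ 0.66  -0.03   0.032]
 [ 0.504  0.147  0.032]]
nip1 z.02 [[0.468 0.145 0.012]
 [0.367 0.141 0.012]]
nips scene [[0.461 0.154 0.012]
 [0.366 0.146 0.012]
 [0.483 0.034 0.012]
 [0.387 0.016 0.012]]
jig [[ 0.487 -0.175  0.03 ]
 [ 0.512 -0.034  0.03 ]
 [ 0.378 -0.128  0.03 ]
 [ 0.411  0.004  0.03 ]]
rail/top [[0.356 0.284 0.   ]
 [0.571 0.392 0.   ]
 [0.745 0.051 0.   ]]
4.12.0 [[ 0.624 -0.143  0.04 ]]
```

```bash
python3 - <<'E'
from h import *
im,s=snap("wrist","w1"); cv2.imwrite("pics/w1b.png",cv2.resize(im,(800,500),interpolation=cv2.INTER_CUBIC))
E
```

```text
(no output)
```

View pics/w1b.png

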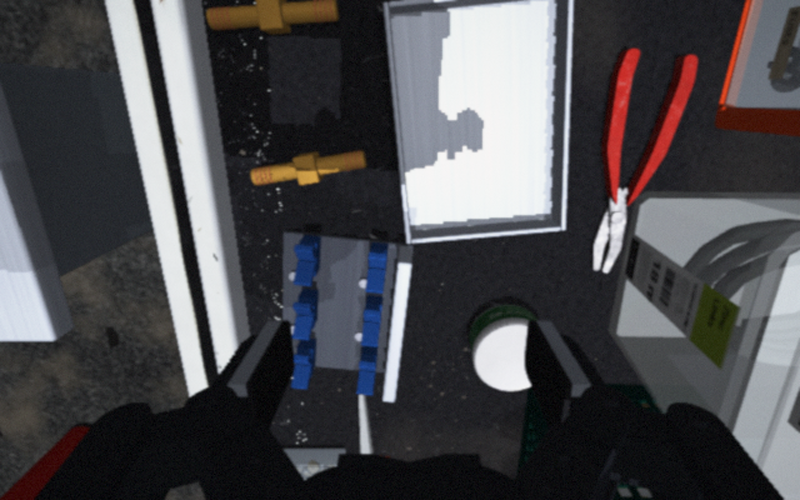

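The wrist view shows the jig's rests at (307,258), (304,312), (301,365) and (377,267), (371,320), (367,370). The stop bar's front edge runs (398,252)-(385,400), and there are two nipples, at (308,168) and (272,14).

```bash
python3 - <<'E'
from h import *
f=lambda l:np.array(l)*.8
s=load("w1")
g=p2w("wrist",f([(307,258),(304,312),(301,365),(377,267),(371,320),(367,370)]),.038,s)
print(g.round(4)); print("mid",((g[:3]+g[3:])/2).round(4)); d=g[3:]-g[:3]; print(np.arctan2(d[:,1],d[:,0]))
st=p2w("wrist",f([(398,252),(385,400)]),.052,s);print("stop",st.round(4),np.arctan2(*(st[0]-st[1])[[0,1]]))
n=p2w("wrist",f([(252,176),(365,159),(207,18),(338,11)]),.016,s);print(n.round(4))
t=p2w("wrist",f([(386,2),(406,242),(567,230),(573,0)]),.032,s);print("tray",t.round(4))
im=cv2.imread("pics/w1.png")[180:325,210:340];cv2.imwrite("pics/w1c.png",cv2.resize(im,None,fx=5,fy=4,interpolation=cv2.INTER_CUBIC) if 0 else cv2.resize(im,None,fx=4,fy=4,interpolation=cv2.INTER_CUBIC))
E
```

```text
[[ 0.4337 -0.0507  0.038 ]
 [ 0.4266 -0.1044  0.038 ]
 [ 0.4189 -0.1624  0.038 ]
 [ 0.4952 -0.0592  0.038 ]
 [ 0.4883 -0.1127  0.038 ]
 [ 0.4828 -0.1681  0.038 ]]
mid [[ 0.4645 -0.055   0.038 ]
 [ 0.4575 -0.1086  0.038 ]
 [ 0.4509 -0.1653  0.038 ]]
[-0.13748402 -0.13363124 -0.08817681]
stop [[ 0.5144 -0.0396  0.052 ]
 [ 0.5007 -0.1919  0.052 ]] 0.0896426116688226
[[0.3857 0.0179 0.016 ]
 [0.4855 0.0327 0.016 ]
 [0.366  0.1415 0.016 ]
 [0.4684 0.1464 0.016 ]]
tray [[ 0.5065  0.1494  0.032 ]
 [ 0.521  -0.0378  0.032 ]
 [ 0.6619 -0.0264  0.032 ]
 [ 0.6438  0.1507  0.032 ]]
```

View pics/w1c.png

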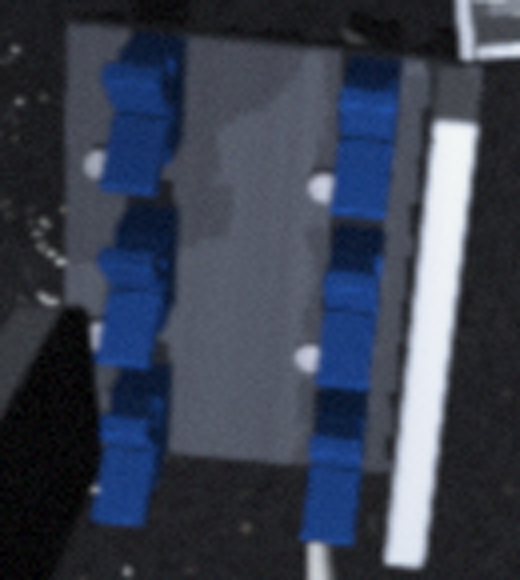

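The V-rests appear obliquely here, so I'll measure them again from above the jig. First I'll go over nipple 2 at (0.436, 0.025), yaw 0.147.

move_arm --commands '[[[0, 0, 0.8], 0.119, 1], [[0, 0, 0.8], 0.119, 1], [[0, 0, 0.8], 0.119, 1], [[0, 0, 0.8], 0.119, 1], [[0, 0, 0.8], 0.119, 1], [[0, 0, 0.8], 0.119, 1], [[0, 0, 0.8], 0.119, 1], [[0, 0, 0.8], 0.119, 1], [[0, 0, 0.8], 0.119, 1], [[0, 0, 0.8], 0.119, 1], [[0, 0, 0.8], 0.119, 1], [[0, 0, 0.8], 0.119, 1]]'

```text
time: 1.15
tool_pos: [0.5248, 0.0, 0.1346]
tool_rot: [-0.0, 0.998, 0.068, -0.0]
wrist_force: [-0.6, 0.3, -0.1]
width: 0.0854
finger_force: 0.0
```

move_arm --commands '[[[-2.8, -1.2, 0], 0, 0.7], [[-2.8, -1.3, 0], 0, 0.7], [[-2.8, -1.3, 0], 0, 0.7], [[0, 0, 0], 0, 0.7], [[0, 0, 0], 0, 0.7]]'

```text
time: 1.57
tool_pos: [0.4357, 0.026, 0.1353]
tool_rot: [0.0, 0.997, 0.072, 0.0]
wrist_force: [-0.2, 0.2, 0.2]
width: 0.0597
finger_force: 0.0
```

```bash
python3 - <<'E'
from h import *
im,s=snap("wrist","w2"); cv2.imwrite("pics/w2b.png",cv2.resize(im,(800,500),interpolation=cv2.INTER_CUBIC))
print(s["tool_pos"],s["joints"],s["width"],s["time"],R.from_quat(np.array(s["tool_rot"])[[1,2,3,0]]).as_matrix()[:,0])
E
```

```text
[0.43569826 0.02600307 0.13527767] [-2.50193164e-02 -1.50911121e-01  1.78958858e+00 -1.90597251e-05
  1.50244225e+00  1.40217889e+00] 0.0597228505461141 1.5667 [9.89707199e-01 1.43106415e-01 4.63050028e-04]
```

View pics/w2b.png

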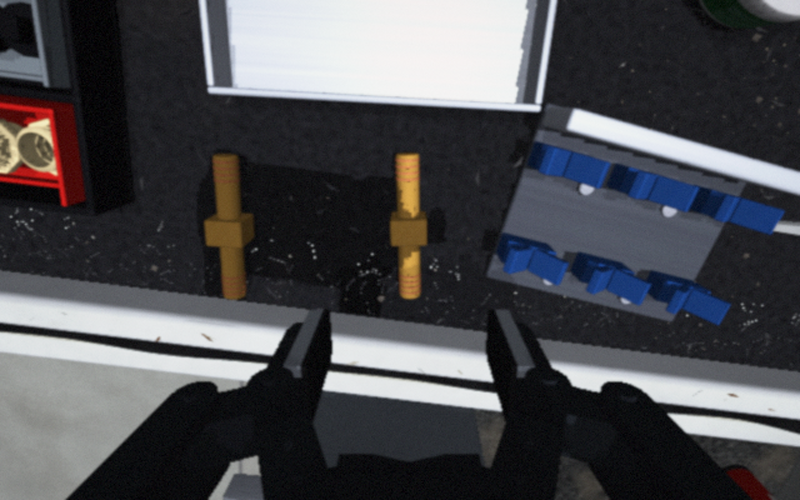

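Nipple 2 is straight ahead, ends (407,153) and (410,298) with its collar at (408,229). Nipple 1 has ends (227,154) and (234,298). The jig is at upper right.

```bash
python3 - <<'E'
from h import *
f=lambda l:np.array(l)*.8
s=load("w2"); Rm=R.from_quat(s["tool_rot"][[1,2,3,0]]).as_matrix()
for e in ([(407,153),(410,299)],[(226,154),(234,298)]):
    n=p2w("wrist",f(e),.014,s); m=n.mean(0); d=n[0]-n[1]
    print(m.round(4),np.linalg.norm(d),np.arctan2(d[1],d[0]),"tool delta cm",(Rm.T@(m-s["tool_pos"])*100).round(2))
print("tray near",p2w("wrist",f([(210,90),(540,107)]),.032,s).round(4))
print("stop edge",p2w("wrist",f([(570,130),(800,192)]),.052,s).round(4))
E
```

```text
[0.4339 0.0243 0.014 ] 0.10355938280031254 0.16384422973050958 tool delta cm [-0.21  0.14 12.13]
[0.4166 0.1439 0.014 ] 0.10249643550330656 0.05512982359313582 tool delta cm [ -0.21 -11.94  12.13]
tray near [[ 0.506   0.1481  0.032 ]
 [ 0.5239 -0.0387  0.032 ]]
stop edge [[ 0.5143 -0.0513  0.052 ]
 [ 0.5001 -0.1885  0.052 ]]
```

move_arm --commands '[[[-0.2, 0.1, 3.3], -0.02, 0.7], [[0, 0, 3.3], 0, 0.7], [[0, 0, 3.3], 0, 0.7], [[0, 0, 2.0], 0, 0.7], [[0, 0, 1.1], 0, 0.7], [[0, 0, 0], 0, 0], [[0, 0, 0], 0, 0], [[0, 0, 0], 0, 0], [[0, 0, 0], 0, 0], [[0, 0, 0], 0, 0]]' --grip_force 50

```text
time: 2.45
tool_pos: [0.4359, 0.0243, 0.0066]
tool_rot: [0.0, 0.997, 0.081, 0.001]
wrist_force: [0.5, -0.8, 2.2]
width: 0.0229
finger_force: 50.7
```

move_arm --commands '[[[0, 0, 0], 0, 0], [[0, 0, -3], 0, 0], [[0, 0, -4], 0, 0], [[0, 0, -4], 0, 0], [[0, 0, -2], 0.04, 0], [[0, 0, 0], 0.1, 0], [[0, 0, 0], 0.1, 0]]'

```text
time: 3.03
tool_pos: [0.4355, 0.0244, 0.1374]
tool_rot: [-0.0, 0.999, -0.041, 0.002]
wrist_force: [-0.7, 0.6, -2.6]
width: 0.0225
finger_force: 50.3
```

move_arm --commands '[[[-0.6, 3.4, 0], 0.01, 0], [[-0.6, 3.4, 0], 0, 0], [[-0.6, 3.4, 0], 0, 0], [[-0.6, 3.4, 0], 0, 0], [[0, 0, 0], 0, 0], [[0, 0, 0], 0, 0], [[0, 0, 0], 0, 0]]'

```text
time: 3.62
tool_pos: [0.3992, -0.1089, 0.1353]
tool_rot: [-0.0, 0.999, -0.044, 0.0]
wrist_force: [-0.7, -0.1, -1.3]
width: 0.0227
finger_force: 50.2
```

```bash
python3 - <<'E'
from h import *
im,s=snap("wrist","w3"); im=im[60:300,160:480];cv2.imwrite("pics/w3b.png",cv2.resize(im,None,fx=2.5,fy=2.5,interpolation=cv2.INTER_CUBIC))
print(s["tool_pos"],s["width"],R.from_quat(np.array(s["tool_rot"])[[1,2,3,0]]).as_matrix()[:,0])
E
```

```text
[ 0.39916182 -0.10885921  0.13532903] 0.022746784361267845 [ 9.96148296e-01 -8.76844114e-02  1.24553269e-04]
```

View pics/w3b.png

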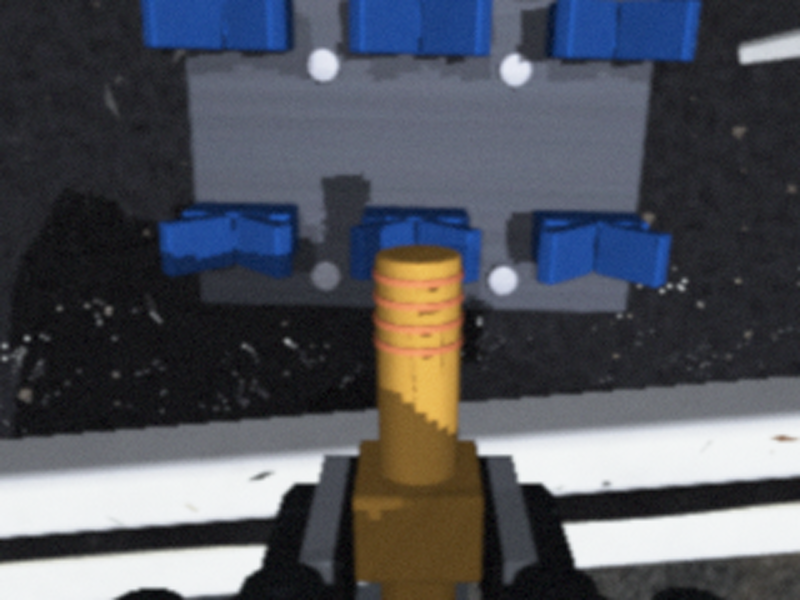

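The V creases show in the enlarged crop at (235,243) and (599,250) for the front rests, and (221,47), (420,50) and (617,55) for the back ones. The nipple hangs straight in the gripper.

```bash
python3 - <<'E'
from h import *
f=lambda l:np.array(l)/2.5+[160,60]
s=load("w3"); Rm=R.from_quat(s["tool_rot"][[1,2,3,0]]).as_matrix()
p=p2w("wrist",f([(235,243),(599,250),(221,47),(420,50),(617,55)]),.0295,s);print(p.round(4))
d=p[2]-p[0];print(np.arctan2(d[1],d[0])); d=p[4]-p[1];print(np.arctan2(d[1],d[0])); d=p[2]-p[4];print(-np.arctan2(d[0],d[1]),np.linalg.norm(d))
# nipple tip/collar in tool frame
n=p2w("wrist",f([(418,262),(418,480)]),s["tool_pos"][2]+.0105,s);print("nip tool",((n-s["tool_pos"])@Rm).round(4))
ax=np.array([np.cos(-.09),np.sin(-.09),0]);ay=np.array([-ax[1],ax[0],0])
g2=np.array([.508,-.1086,.04])  # stop front at groove2
print("jig-y of creases",(p@ay).round(4))
print("jig-x stop",np.array([.5143,-.0513,0])@ax,np.array([.5001,-.1885,0])@ax,np.array([.5144,-.0396,0])@ax)
E
```

```text
[[ 0.4292 -0.0564  0.0295]
 [ 0.4171 -0.1689  0.0295]
 [ 0.4865 -0.0616  0.0295]
 [ 0.4807 -0.1185  0.0295]
 [ 0.4744 -0.1749  0.0295]]
-0.0899061624831894
-0.10466114019516068
-0.10624839463387063 0.1139590059654466
nip tool [[ 0.0492  0.0018 -0.0105]
 [ 0.0082  0.0018 -0.0105]]
jig-y of creases [-0.0176 -0.1307 -0.0176 -0.0748 -0.1316]
jig-x stop 0.5168292601619267 0.5150180683031234 0.5158772764096111
```

move_arm --commands '[[[2.6, 2.8, 0], 0.004, 0], [[2.6, 2.85, 0], 0, 0], [[0, 0, 3], 0, 0], [[0, 0, 3], 0, 0], [[0, 0, 2], 0, 0], [[0, 0, 0.6], 0, 0], [[0, 0, 0], 0, 0], [[0, 0, 0], 0, 0]]'

```text
time: 4.33
tool_pos: [0.4468, -0.1695, 0.0503]
tool_rot: [0.0, 0.999, -0.045, 0.001]
wrist_force: [0.3, 0.7, -0.5]
width: 0.0227
finger_force: 50.2
```

move_arm --commands '[[[0, 0, 0.5], 0, 0], [[0, 0, 0.5], 0, 0], [[0, 0, 0.3], 0, 0], [[0, 0, 0], 0, 0], [[0, 0, 0], 0, 0]]'

```text
time: 4.75
tool_pos: [0.446, -0.17, 0.0364]
tool_rot: [0.0, 0.999, -0.046, 0.0]
wrist_force: [-0.1, -0.0, -1.5]
width: 0.0228
finger_force: 50.3
```

move_arm --commands '[[[0, 0, 0.2], 0, 0], [[0, 0, 0.2], 0, 0], [[0, 0, 0], 0, 0], [[0, 0, 0], 0, 0], [[0, 0, 0], 0, 0]]'

```text
time: 5.17
tool_pos: [0.4466, -0.1698, 0.0349]
tool_rot: [-0.0, 0.999, -0.046, 0.001]
wrist_force: [-8.6, 7.7, 19.3]
width: 0.0224
finger_force: 52.7
```

```bash
python3 - <<'E'
from h import *
im,s=snap("wrist","w4"); im=im[60:300,160:480];cv2.imwrite("pics/w4b.png",cv2.resize(im,None,fx=2.5,fy=2.5,interpolation=cv2.INTER_CUBIC))
print(s["tool_pos"],s["wrist_force"],s["torque"])
E
```

```text
[ 0.44663369 -0.16975112  0.03493415] [-8.59388946  7.71292564 19.34916962] [ 1.12636173  1.57244133 -0.25049958]
```

View pics/w4b.png

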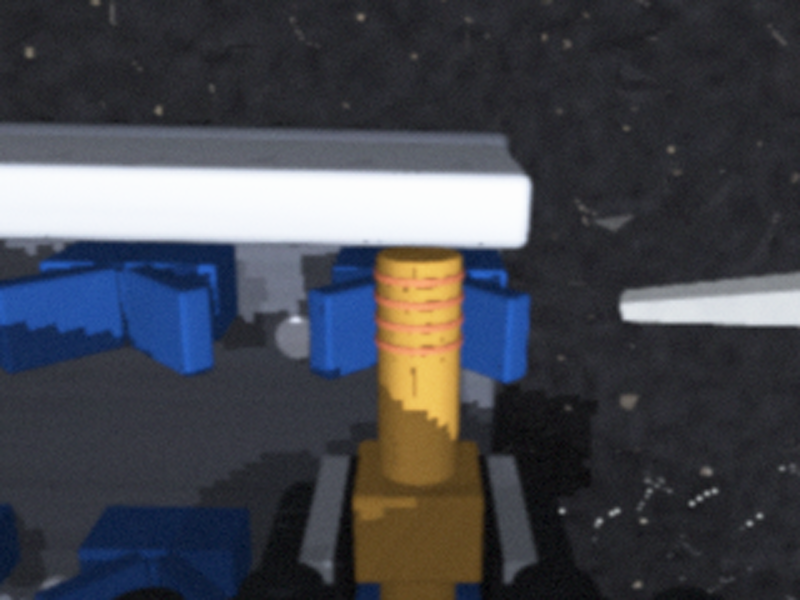

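The nipple sits in the V of groove 3, centred between the flanks at (420,300), with its end a few mm short of the stop bar. I'll ease off and push it forward.

move_arm --commands '[[[0, -0.1, -0.2], 0, 0], [[0.3, 0, 0], 0, 0], [[0.3, 0, 0], 0, 0], [[0, 0, 0], 0, 0], [[0, 0, 0], 0, 0]]' --grip_force 30

```text
time: 5.63
tool_pos: [0.4502, -0.1696, 0.0348]
tool_rot: [-0.0, 0.999, -0.046, -0.003]
wrist_force: [-17.5, 3.3, 16.8]
width: 0.0232
finger_force: 52.4
```

move_arm --commands '[[[0.2, 0, 0], 0, 0], [[0.2, 0, 0], 0, 0], [[0, 0, 0], 0, 0], [[0, 0, 0], 0, 0]]'

```text
time: 5.97
tool_pos: [0.4508, -0.1694, 0.0344]
tool_rot: [-0.001, 0.999, -0.046, -0.008]
wrist_force: [-36.4, 7.8, 29.9]
width: 0.0227
finger_force: 54.3
```

move_arm --commands '[[[-0.2, 0, 0], 0, 0], [[0, 0, -0.1], 0, 0.48], [[0, 0, 0], 0, 0.48], [[0, 0, 0], 0, 0.48], [[0, 0, 0], 0, 0.48], [[0, 0, -1], 0, 0.48], [[0, 0, -3], 0, 0.48], [[0, 0, -4], 0, 0.48], [[0, 0, -2], 0, 0.48], [[-3, 0, -1], 0, 0.48], [[0, 0, 0], 0, 0.48], [[0, 0, 0], 0, 0.48]]'

```text
time: 6.97
tool_pos: [0.4242, -0.1672, 0.1468]
tool_rot: [0.001, 0.999, -0.046, 0.001]
wrist_force: [-0.2, 0.5, 0.3]
width: 0.0409
finger_force: 0.0
```

```bash
python3 - <<'E'
from h import *
im,s=snap("wrist","w5"); im=im[60:300,160:480];cv2.imwrite("pics/w5b.png",cv2.resize(im,None,fx=2.5,fy=2.5,interpolation=cv2.INTER_CUBIC))
print(s["tool_pos"],s["tool_rot"],s["wrist_force"],s["width"])
E
```

```text
[ 0.42419468 -0.16715225  0.14679185] [ 5.34656344e-04  9.98949862e-01 -4.57936524e-02  1.35246914e-03] [-0.16323951  0.47990246  0.34550218] 0.04094245798056286
```

View pics/w5b.png

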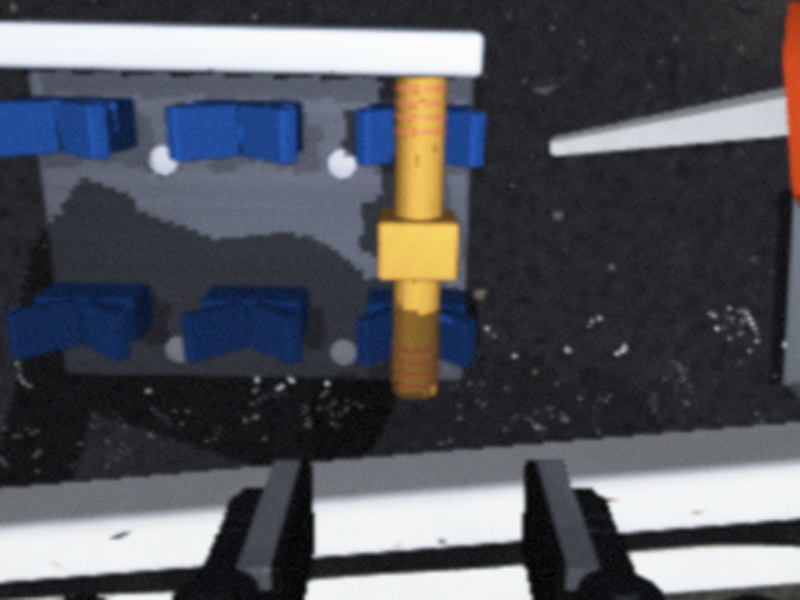

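Nipple 2 lies in groove 3, resting on both V-rests with its end against the stop bar at (422,77). Next is nipple 1.

move_arm --commands '[[[-0.4, -2.8, 0], 0, 0.7], [[-0.4, -2.8, 0], 0, 0.7], [[-0.4, -2.8, 0], 0, 0.7], [[-0.4, -2.8, 0], 0, 0.7], [[-0.4, -2.8, 0], 0, 0.7], [[-0.4, -2.8, 0], 0, 0.7], [[-0.5, -2.8, 0], 0, 0.7], [[-0.5, -2.8, 0], 0, 0.7], [[-0.5, -2.8, 0], 0, 0.7], [[-0.5, -2.8, 0], -0.07, 0.7], [[-0.4, -2.8, 0], -0.07, 0.7], [[0, 0, 0], 0, 0.7]]'

```text
time: 8.02
tool_pos: [0.4018, 0.1477, 0.1448]
tool_rot: [-0.001, 1.0, 0.028, -0.001]
wrist_force: [0.3, -0.7, -1.2]
width: 0.0595
finger_force: 0.0
```

move_arm --commands '[[[0, 0, 0], 0, 0.7], [[0, 0, 0], 0, 0.7]]'

```text
time: 8.18
tool_pos: [0.4025, 0.1437, 0.1448]
tool_rot: [0.0, 1.0, 0.024, -0.0]
wrist_force: [0.4, -0.4, 0.4]
width: 0.0593
finger_force: 0.0
```

```bash
cat > orange.py <<'E'
from h import *
import sys
im,s=snap("wrist",sys.argv[1]); hsv=cv2.cvtColor(im,cv2.COLOR_BGR2HSV)
m=cv2.inRange(hsv,(8,120,60),(28,255,255)); m=cv2.morphologyEx(m,cv2.MORPH_CLOSE,np.ones((7,7)))
Rm=R.from_quat(np.array(s["tool_rot"])[[1,2,3,0]]).as_matrix()
print("tool",s["tool_pos"].round(4),np.arctan2(Rm[1,0],Rm[0,0]).round(3))
for c in cv2.findContours(m,cv2.RETR_EXTERNAL,cv2.CHAIN_APPROX_NONE)[0]:
    if cv2.contourArea(c)<250: continue
    (cx,cy),(w,h),a=cv2.minAreaRect(c); b=cv2.boxPoints(((cx,cy),(w,h),a))
    e=(b[0]+b[1])/2,(b[2]+b[3])/2; e2=(b[1]+b[2])/2,(b[3]+b[0])/2
    e=e if np.linalg.norm(e[0]-e[1])>np.linalg.norm(e2[0]-e2[1]) else e2
    n=p2w("wrist",e,.014,s); d=n[0]-n[1]; d=d*np.sign(d[0]);mm=n.mean(0)
    print("blob px",(cx,cy),(w,h),"world",mm.round(4),"len",np.linalg.norm(d).round(4),"ang",np.arctan2(d[1],d[0]).round(3),"tool cm",(Rm.T@(mm-s["tool_pos"])*100).round(2))
E
python3 orange.py w6
```

```text
tool [0.4025 0.1437 0.1448] 0.048
blob px (324.5, 160.5) (117.0, 29.0) world [0.4157 0.1448 0.014 ] len 0.1031 ang 0.047 tool cm [ 1.33 -0.05 13.08]
```

move_arm --commands '[[[0.7, -0.1, 3.4], 0, 0.7], [[0.6, 0, 3.4], 0, 0.7], [[0, 0, 3.4], 0, 0.7], [[0, 0, 2.5], 0, 0.7], [[0, 0, 1.2], 0, 0.7], [[0, 0, 0], 0, 0], [[0, 0, 0], 0, 0], [[0, 0, 0], 0, 0], [[0, 0, 0], 0, 0], [[0, 0, 0], 0, 0], [[0, 0, 0], 0, 0]]' --grip_force 50

```text
time: 9.15
tool_pos: [0.4166, 0.1456, 0.0078]
tool_rot: [-0.0, 1.0, 0.024, 0.002]
wrist_force: [-0.1, -1.3, 6.9]
width: 0.023
finger_force: 51.3
```

move_arm --commands '[[[0, 0, -2], 0, 0], [[0, 0, -4], 0, 0], [[0, 0, -4], 0, 0], [[0, 0, -2], 0.07, 0], [[0, 0, 0], 0.07, 0], [[0, 0, 0], 0, 0], [[0, 0, 0], 0, 0]]'

```text
time: 9.73
tool_pos: [0.415, 0.1455, 0.126]
tool_rot: [0.0, 0.999, -0.045, -0.0]
wrist_force: [0.3, -0.3, -0.1]
width: 0.0231
finger_force: 50.5
```

```bash
cat > jig.py <<'E'
from h import *
s=robot.state();Rm=R.from_quat(np.array(s["tool_rot"])[[1,2,3,0]]).as_matrix()
print(s["tool_pos"],s["width"],"ang",np.arctan2(Rm[1,0],Rm[0,0]))
ax=np.array([np.cos(-.092),np.sin(-.092),0]);ay=np.array([-ax[1],ax[0],0])
ref=np.array([.4455,-.1691,0])  # tool when nipple 2 sat in groove 3, 5 mm short of stop
for k in (2,1,0):
    t=ref+ay*.056*k; print(3-k,t.round(4),"tool cm",(Rm.T@(np.r_[t[:2],s["tool_pos"][2]]-s["tool_pos"])*100).round(2))
E
python3 jig.py
```

```text
[0.41501163 0.1455485  0.12596093] 0.023079887400095526 ang -0.08905448181916482
1 [ 0.4558 -0.0576  0.    ] tool cm [ 5.87 19.87 -0.  ]
2 [ 0.4506 -0.1133  0.    ] tool cm [ 5.85 25.47  0.  ]
3 [ 0.4455 -0.1691  0.    ] tool cm [ 5.84 31.07  0.  ]
```

move_arm --commands '[[[1, 3.3, 0], 0, 0], [[1, 3.3, 0], 0, 0], [[1, 3.3, 0], 0, 0], [[1, 3.3, 0], 0, 0], [[1, 3.3, 0], 0, 0], [[0.8, 3.3, 0], 0, 0], [[0, 0, 0], 0, 0], [[0, 0, 3], 0, 0], [[0, 0, 3], 0, 0], [[0, 0, 1.8], 0, 0], [[0, 0, 0], 0, 0], [[0, 0, 0], 0, 0]]'

```text
time: 10.73
tool_pos: [0.4539, -0.0565, 0.0471]
tool_rot: [-0.0, 0.999, -0.045, -0.002]
wrist_force: [0.2, 0.4, -0.8]
width: 0.0223
finger_force: 50.5
```

```bash
python3 jig.py
```

```text
[ 0.45394797 -0.05648773  0.04705606] 0.02229179658916146 ang -0.08982963811041811
1 [ 0.4558 -0.0576  0.    ] tool cm [ 0.19  0.09 -0.  ]
2 [ 0.4506 -0.1133  0.    ] tool cm [ 0.18  5.69 -0.  ]
3 [ 0.4455 -0.1691  0.    ] tool cm [ 1.700e-01  1.129e+01 -1.000e-02]
```

move_arm --commands '[[[0, 0.1, 0.5], 0, 0], [[0, 0, 0.4], 0, 0], [[0, 0, 0.2], 0, 0], [[0, 0, 0], 0, 0], [[0, 0, 0], 0, 0], [[0, 0, 0], 0, 0]]'

```text
time: 11.23
tool_pos: [0.4553, -0.0579, 0.0377]
tool_rot: [0.0, 0.999, -0.046, 0.0]
wrist_force: [0.3, -0.1, -1.1]
width: 0.0227
finger_force: 50.5
```

move_arm --commands '[[[0.3, 0, 0], 0, 0], [[0.3, 0, 0], 0, 0], [[0.2, 0, 0], 0, 0], [[0, 0, 0], 0, 0], [[0, 0, 0], 0, 0]]'

```text
time: 11.65
tool_pos: [0.4619, -0.0585, 0.0369]
tool_rot: [-0.0, 0.999, -0.046, -0.002]
wrist_force: [-6.8, 0.9, 2.2]
width: 0.0229
finger_force: 50.9
```

move_arm --commands '[[[0, 0, 0.2], 0, 0], [[0.1, 0, 0], 0, 0], [[0.1, 0, 0], 0, 0], [[0, 0, 0], 0, 0], [[0, 0, 0], 0, 0]]'

```text
time: 12.07
tool_pos: [0.462, -0.0583, 0.036]
tool_rot: [-0.001, 0.999, -0.046, -0.005]
wrist_force: [-24.4, 3.2, 22.5]
width: 0.023
finger_force: 53.4
```

move_arm --commands '[[[0, 0, 0], 0, 0.48], [[0, 0, 0], 0, 0.48], [[0, 0, 0], 0, 0.48], [[0, 0, 0], 0, 0.48], [[0, 0, -1], 0, 0.48], [[0, 0, -3], 0, 0.48], [[0, 0, -4], 0, 0.48], [[0, 0, -3], 0, 0.48], [[-2.5, 0, 0], 0, 0.48], [[-2.5, 0, 0], 0, 0.48], [[0, 0, 0], 0, 0.48], [[0, 0, 0], 0, 0.48]]'

```text
time: 13.07
tool_pos: [0.415, -0.0542, 0.1463]
tool_rot: [0.0, 0.999, -0.046, 0.001]
wrist_force: [-0.1, -0.6, 0.1]
width: 0.0408
finger_force: 0.0
```

```bash
python3 - <<'E'
from h import *
im,s=snap("wrist","w7"); im=im[60:300,160:480];cv2.imwrite("pics/w7b.png",cv2.resize(im,None,fx=2.5,fy=2.5,interpolation=cv2.INTER_CUBIC))
snap("scene","s7")
print(s["tool_pos"],s["time"])
E
```

```text
[ 0.41502485 -0.0542389   0.14627958] 13.0667
```

View pics/w7b.png

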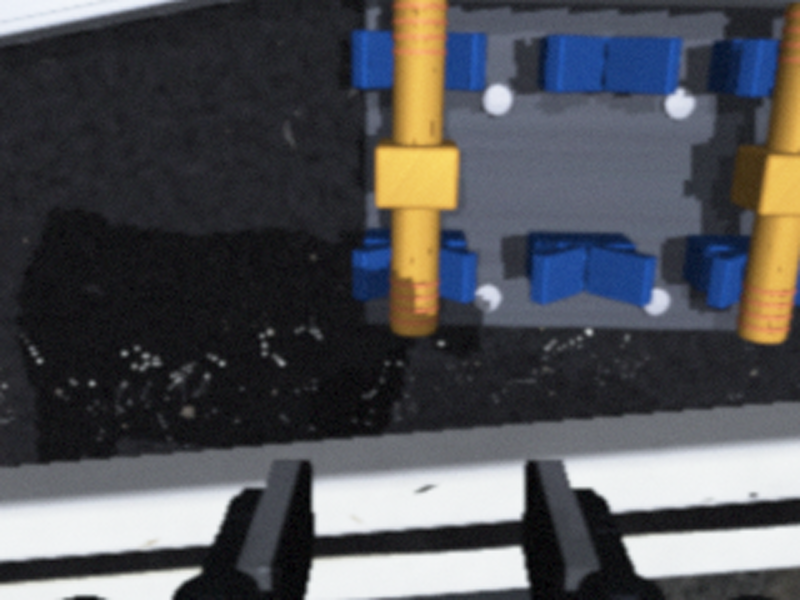

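Both nipples are seated in their grooves, flush with each other in line. Now the bin: I'll go above the tab.

move_arm --commands '[[[0, 0, -2.8], 0, 0.8], [[0, 0, -2.8], 0, 0.8], [[0, -3.4, 0], 0, 0.8], [[0, -3.4, 0], 0, 0.8], [[0, -3.4, 0], 0, 0.8], [[0, -3.4, 0], 0, 0.8], [[0.1, -3.4, 0], 0, 0.8], [[0.1, -3.4, 0], 0, 0.8], [[0.1, -3.4, 0], 0, 0.8], [[0.1, -3.4, 0], 0, 0.8], [[0, -3.3, 0], 0, 0.8], [[0, -3.2, 0], 0, 0.8]]'

```text
time: 14.17
tool_pos: [0.4503, 0.2833, 0.2009]
tool_rot: [0.0, 0.999, -0.045, -0.0]
wrist_force: [0.7, -0.3, 0.3]
width: 0.0684
finger_force: 0.0
```

move_arm --commands '[[[0, 0, 0], -0.09, 0.8], [[0, 0, 0], 0, 0.8], [[0, 0, 0], 0, 0.8]]'

```text
time: 14.42
tool_pos: [0.4502, 0.2812, 0.2008]
tool_rot: [0.0, 1.0, -0.001, -0.0]
wrist_force: [1.0, -0.1, -0.0]
width: 0.0684
finger_force: 0.0
```

```bash
python3 - <<'E'
from h import *
im,s=snap("wrist","w8"); im=im[40:340,120:520];cv2.imwrite("pics/w8b.png",cv2.resize(im,None,fx=2,fy=2,interpolation=cv2.INTER_CUBIC))
print(s["tool_pos"],s["tool_rot"],s["width"])
E
```

```text
[0.45015358 0.28119119 0.20082429] [ 3.37986010e-04  9.99998921e-01 -1.39293926e-03 -3.22741481e-04] 0.06841691090961155
```

View pics/w8b.png

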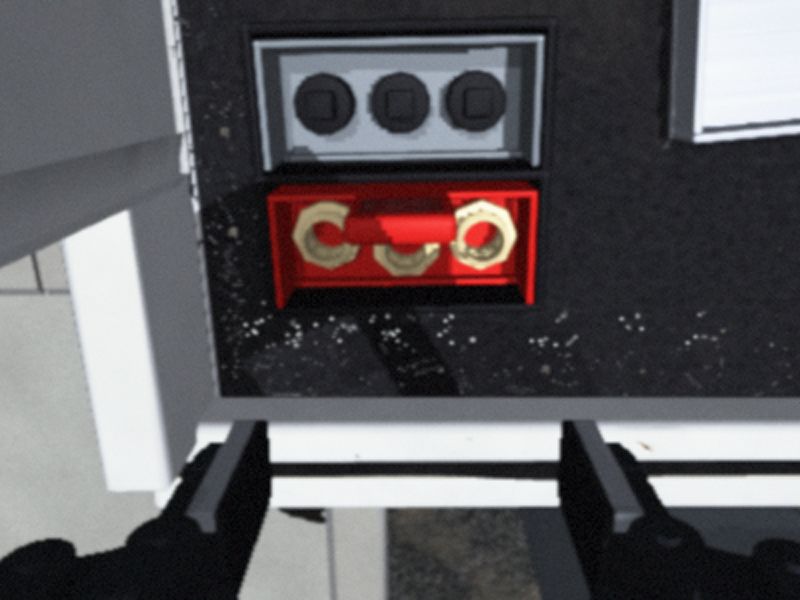

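The tab's top face spans (346,214)-(456,242), centre (401,228). The bin rim's back corners are at (269,190) and (538,186), with three bushes inside.

```bash
python3 - <<'E'
from h import *
f=lambda l:np.array(l)/2.+[120,40]
s=load("w8")
t=p2w("wrist",f([(347,214),(454,213),(457,242),(345,243)]),.099,s);print(t.round(4),t.mean(0).round(4))
r=p2w("wrist",f([(269,190),(538,186)]),.049,s);d=r[0]-r[1];print("rim",r.round(4),r.mean(0).round(4),np.linalg.norm(d),"yaw",-np.arctan2(d[0],d[1]))
g=p2w("wrist",f([(248,24),(555,22),(545,308),(250,310)]),.039,s);print("frame",g.round(4),g.mean(0))
print("drawer front inner",p2w("wrist",f([(300,400),(700,395)]),.0,s).round(3),"left wall",p2w("wrist",f([(215,395),(180,100)]),0,s).round(3))
E
```

```text
[[0.4842 0.3046 0.099 ]
 [0.4844 0.2642 0.099 ]
 [0.4732 0.2629 0.099 ]
 [0.4729 0.3058 0.099 ]] [0.4787 0.2844 0.099 ]
rim [[0.4851 0.3444 0.049 ]
 [0.4866 0.2236 0.049 ]] [0.4858 0.284  0.049 ] 0.1207773422151277 yaw 0.012556209585550962
frame [[0.5546 0.3503 0.039 ]
 [0.5551 0.2186 0.039 ]
 [0.4249 0.2147 0.039 ]
 [0.4243 0.3604 0.039 ]] [0.48971595 0.28599664 0.039     ]
drawer front inner [[0.354 0.346 0.   ]
 [0.357 0.112 0.   ]] left wall [[0.358 0.396 0.   ]
 [0.522 0.396 0.   ]]
```

move_arm --commands '[[[2.8, -0.4, 0], -0.01, 0.8], [[0, 0, 3.5], 0, 0.8], [[0, 0, 3.5], 0, 0.8], [[0, 0, 3.5], 0, 0.8], [[0, 0, 2.5], 0, 0.8], [[0, 0, 0.9], 0, 0.8], [[0, 0, 0], 0, 0.8], [[0, 0, 0], 0, 0.8]]'

```text
time: 15.13
tool_pos: [0.4787, 0.2848, 0.0637]
tool_rot: [-0.0, 1.0, 0.004, 0.001]
wrist_force: [0.1, 0.5, 1.5]
width: 0.0685
finger_force: 0.0
```

move_arm --commands '[[[0, 0, 0], 0, 0], [[0, 0, 0], 0, 0], [[0, 0, 0], 0, 0], [[0, 0, 0], 0, 0], [[0, 0, 0], 0, 0], [[0, 0, 0], 0, 0]]' --grip_force 100

```text
time: 15.63
tool_pos: [0.4796, 0.2858, 0.0653]
tool_rot: [-0.001, 1.0, 0.004, 0.003]
wrist_force: [1.2, -0.1, 7.3]
width: 0.0425
finger_force: 102.0
```

move_arm --commands '[[[0, 0, -0.7], 0, 0], [[0, 0, -1], 0, 0], [[0, 0, -1], 0, 0], [[0, 0, -1.2], 0, 0], [[0, 0, -1.5], 0, 0], [[0, 0, -1.5], 0, 0], [[0, 0, -1.5], 0, 0], [[0, 0, -1.5], 0, 0], [[0, 0, -1.5], 0, 0], [[0, 0, -1], 0, 0], [[0, 0, 0], 0, 0], [[0, 0, 0], 0, 0]]'

```text
time: 16.63
tool_pos: [0.478, 0.285, 0.1868]
tool_rot: [-0.0, 1.0, 0.004, 0.0]
wrist_force: [-1.2, -0.6, -4.5]
width: 0.0423
finger_force: 101.8
```

```bash
python3 - <<'E'
from h import *
im,s=snap("scene","s8"); im=im[150:350,230:500];cv2.imwrite("pics/s8b.png",cv2.resize(im,None,fx=2.9,fy=2.9,interpolation=cv2.INTER_CUBIC))
print(s["tool_pos"],s["wrist_force"],s["torque"],s["width"],s["joints"])
E
```

```text
[0.47796223 0.28503405 0.18681422] [-1.18629745 -0.59966194 -4.47474045] [ 0.06289884 -0.06277194 -0.03534626] 0.04228771663705326 [ 4.71391004e-01  1.56973766e-01  1.37677275e+00 -2.70297948e-05
  1.60676645e+00  2.03341026e+00]
```

View pics/s8b.png

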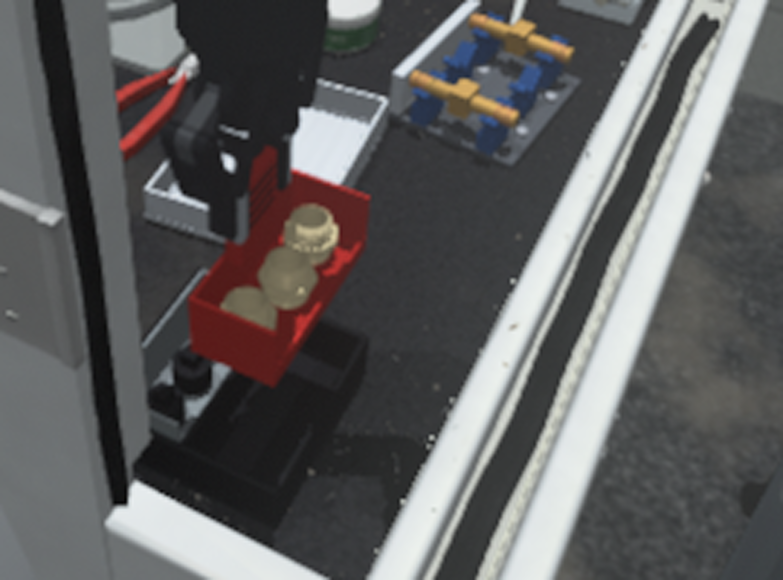

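The bin is lifted level with its three bushes inside, and the frame bay below is empty. Both nipples still lie in the jig. The tool can't pitch, so I'll turn the bin half round with its lip toward the tray. Then I'll swing it about the tab grip by running the lip against the tray's near wall.

move_arm --commands '[[[0, 1, 0], 0, 0], [[-0.2, 2, 0], 0, 0], [[-0.2, 2.4, 0], 0, 0], [[-0.2, 2.4, 0], 0, 0], [[-0.2, 2.4, 0], 0, 0], [[-0.2, 2.4, 0], 0, 0], [[-0.2, 2.4, 0], 0, 0], [[-0.2, 2.4, 0], 0, 0], [[-0.2, 2.4, 0], 0, 0], [[0, 1.6, 0], 0, 0], [[0, 0.8, 0], 0, 0], [[0, 0, 0], 0, 0]]'

```text
time: 17.68
tool_pos: [0.4634, 0.0612, 0.1856]
tool_rot: [0.0, 1.0, 0.003, -0.001]
wrist_force: [0.4, 1.0, -3.5]
width: 0.0429
finger_force: 102.1
```

move_arm --commands '[[[0, 0, 0], -0.05, 0], [[0, 0, 0], -0.1, 0], [[0, 0, 0], -0.1, 0], [[0, 0, 0], -0.1, 0], [[0, 0, 0], -0.1, 0], [[0, 0, 0], -0.1, 0], [[0, 0, 0], -0.1, 0], [[0, 0, 0], -0.1, 0], [[0, 0, 0], -0.1, 0], [[0, 0, 0], -0.1, 0], [[0, 0, 0], -0.1, 0], [[0, 0, 0], -0.1, 0]]'

```text
time: 18.68
tool_pos: [0.4636, 0.0638, 0.1858]
tool_rot: [-0.0, 0.835, 0.55, -0.0]
wrist_force: [0.5, 0.5, -3.9]
width: 0.043
finger_force: 102.1
```

move_arm --commands '[[[0, 0, 0], -0.1, 0], [[0, 0, 0], -0.1, 0], [[0, 0, 0], -0.1, 0], [[0, 0, 0], -0.1, 0], [[0, 0, 0], -0.1, 0], [[0, 0, 0], -0.1, 0], [[0, 0, 0], -0.1, 0], [[0, 0, 0], -0.1, 0], [[0, 0, 0], -0.1, 0], [[0, 0, 0], -0.1, 0], [[0, 0, 0], -0.1, 0], [[0, 0, 0], -0.1, 0]]'

```text
time: 19.68
tool_pos: [0.4635, 0.0638, 0.1858]
tool_rot: [-0.001, 0.379, 0.926, 0.0]
wrist_force: [0.8, -0.0, -2.7]
width: 0.0425
finger_force: 102.1
```

move_arm --commands '[[[0, 0, 0], -0.1, 0], [[0, 0, 0], -0.1, 0], [[0, 0, 0], -0.1, 0], [[0, 0, 0], -0.1, 0], [[0, 0, 0], -0.1, 0], [[0, 0, 0], -0.1, 0], [[0, 0, 0], -0.1, 0], [[0, 0, 0], -0.1, 0], [[0, 0, 0], -0.08, 0], [[0, 0, 0], 0, 0], [[0, 0, 0], 0, 0]]'

```text
time: 20.6
tool_pos: [0.4636, 0.0635, 0.1859]
tool_rot: [-0.0, -0.048, 0.999, 0.0]
wrist_force: [-0.4, -0.3, -3.3]
width: 0.0428
finger_force: 102.1
```

```bash
cat > tip.py <<'E'
from h import *
s=robot.state();Rm=R.from_quat(np.array(s["tool_rot"])[[1,2,3,0]]).as_matrix();p=s["tool_pos"]
print(p.round(4),"ang",np.arctan2(Rm[1,0],Rm[0,0]).round(3),"F",s["wrist_force"].round(1),"q6",s["joints"][5].round(2),s["time"])
u=-Rm[:,0]; W=np.array([.5137,.067,.032])
# tool as (distance inward past wall edge, lateral left, hold point z)
d=p-W; print("u",(d@u).round(4),"lat",(d@-Rm[:,1]).round(4),"holdz",(p[2]+.0187).round(4))
for a in (0,15,30,45,60,75,90,100,110):
    c,q=np.cos(np.radians(a)),np.sin(np.radians(a)); f,z=.048,-.073
    print(a,"u %.1f z %.1f mm"%(-1e3*(f*c+z*q),1e3*(.032-(-f*q+z*c))))
E
python3 tip.py
```

```text
[0.4636 0.0635 0.1859] ang -3.046 F [-0.4 -0.3 -3.3] q6 -1.61 20.6
u -0.0503 lat -0.0013 holdz 0.2046
0 u -48.0 z 105.0 mm
15 u -27.5 z 114.9 mm
30 u -5.1 z 119.2 mm
45 u 17.7 z 117.6 mm
60 u 39.2 z 110.1 mm
75 u 58.1 z 97.3 mm
90 u 73.0 z 80.0 mm
100 u 80.2 z 66.6 mm
110 u 85.0 z 52.1 mm
```

move_arm --commands '[[[0.6, 0, 0], 0, 0], [[0, 0, 2], 0, 0], [[0, 0, 2.4], 0, 0], [[0, 0, 2.4], 0, 0], [[0, 0, 2], 0, 0], [[0, 0, 1.2], 0, 0], [[0, 0, 0], 0, 0], [[0, 0, 0], 0, 0]]' --grip_force 45

```text
time: 21.27
tool_pos: [0.4573, 0.0623, 0.0862]
tool_rot: [-0.001, -0.048, 0.999, 0.0]
wrist_force: [0.4, -0.1, -3.5]
width: 0.0424
finger_force: 102.1
```

move_arm --commands '[[[-0.4, 0, 0], 0, 0], [[-0.4, 0, 0], 0, 0], [[-0.3, 0, 0], 0, 0], [[0, 0, 0], 0, 0], [[0, 0, 0], 0, 0]]'

```text
time: 21.68
tool_pos: [0.4677, 0.0634, 0.0869]
tool_rot: [-0.002, -0.048, 0.999, 0.0]
wrist_force: [-9.9, -0.5, 0.7]
width: 0.0421
finger_force: 102.9
```

```bash
python3 tip.py | head -2
```

```text
[0.4677 0.0634 0.0869] ang -3.045 F [-9.9 -0.5  0.7] q6 -1.61 21.6833
u -0.0464 lat -0.0008 holdz 0.1056
```

move_arm --commands '[[[-0.7, 0, -0.4], 0, 0], [[-0.7, 0, -0.3], 0, 0], [[-0.6, 0, -0.2], 0, 0], [[0, 0, 0], 0, 0], [[0, 0, 0], 0, 0]]' --grip_force 40

```text
time: 22.1
tool_pos: [0.4883, 0.0653, 0.0956]
tool_rot: [-0.001, -0.048, 0.999, -0.0]
wrist_force: [-5.4, -1.3, -3.6]
width: 0.0426
finger_force: 102.5
```

```bash
python3 tip.py | head -2; python3 - <<'E'
from h import *
snap("scene","s9"); im=cv2.imread("pics/s9.png")[130:300,280:480];cv2.imwrite("pics/s9b.png",cv2.resize(im,None,fx=3.5,fy=3.5,interpolation=cv2.INTER_CUBIC))
E
```

```text
[0.4883 0.0653 0.0956] ang -3.045 F [-5.4 -1.3 -3.6] q6 -1.61 22.1
u -0.0257 lat -0.0007 holdz 0.1143
```

View pics/s9b.png

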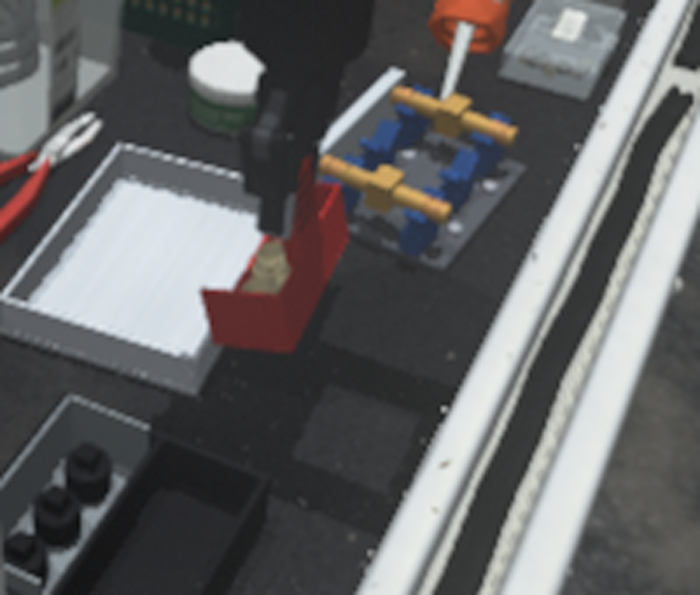

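The bin has swung about 15° on the tab grip, with its lip bearing on the tray wall and the bushes still in. I'll continue along the arc.

move_arm --commands '[[[-1.1, 0, -0.3], 0, 0], [[-1.1, 0, -0.2], 0, 0], [[-1.1, 0, 0], 0, 0], [[-1.1, 0, 0.2], 0, 0], [[-1.1, 0, 0.3], 0, 0], [[-1.1, 0, 0.5], 0, 0], [[0, 0, 0], 0, 0], [[0, 0, 0], 0, 0]]'

```text
time: 22.82
tool_pos: [0.5549, 0.0716, 0.0916]
tool_rot: [0.0, -0.048, 0.999, -0.0]
wrist_force: [-3.3, -0.8, 3.3]
width: 0.0427
finger_force: 97.4
```

```bash
python3 tip.py | head -2
```

```text
[0.5549 0.0716 0.0916] ang -3.045 F [-3.3 -0.8  3.3] q6 -1.61 22.8167
u 0.0415 lat -0.0006 holdz 0.1103
```

Following the predicted arc (60°). On to about 100°.

move_arm --commands '[[[-0.9, 0, 0.6], 0, 0], [[-0.9, 0, 0.7], 0, 0], [[-0.8, 0, 0.8], 0, 0], [[-0.7, 0, 0.9], 0, 0], [[-0.4, 0, 0.7], 0, 0], [[-0.3, 0, 0.7], 0, 0], [[0, 0, 0], 0, 0], [[0, 0, 0], 0, 0], [[0, 0, 0], 0, 0], [[0, 0, 0], 0, 0], [[0, 0, 0], 0, 0]]'

```text
time: 23.73
tool_pos: [0.5964, 0.0753, 0.05]
tool_rot: [0.004, -0.049, 0.999, -0.0]
wrist_force: [-0.2, -1.3, 8.0]
width: 0.0424
finger_force: 112.4
```

```bash
python3 tip.py | head -2;  python3 - <<'E'
from h import *
im,_=snap("scene","s10"); b=im[130:300,280:480];t=cv2.imread("pics/s10.png")
a,_=snap("top","t10"); a=a[130:300,200:400]; c=np.hstack([b,a]); cv2.imwrite("pics/s10b.png",cv2.resize(c,None,fx=2,fy=2,interpolation=cv2.INTER_CUBIC))
E
```

```text
[0.5964 0.0753 0.05  ] ang -3.044 F [-0.2 -1.3  8. ] q6 -1.6 23.7333
u 0.0832 lat -0.0002 holdz 0.0687
```

View pics/s10b.png

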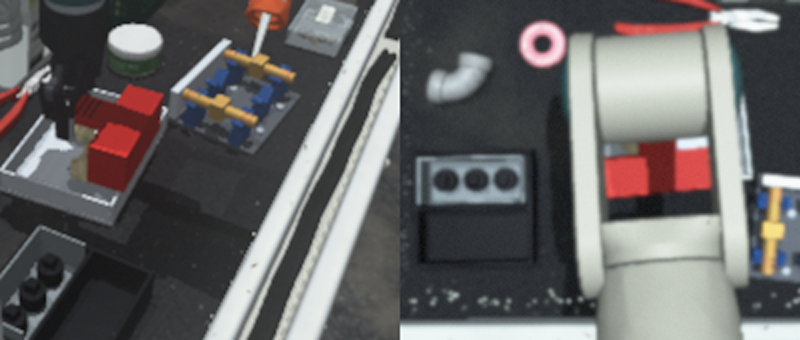

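The bin is tipped to about 95° over the tray's near side, and brass is visible in the tray at (88,160). I'll lift and check weight and brass colour.

move_arm --commands '[[[-0.3, 0, -0.5], 0, 0], [[-0.3, 0, -1], 0, 0], [[0.3, 0, -1.5], 0, 0], [[-0.3, 0, -1.5], 0, 0], [[0, 0, -2], 0, 0], [[0, 0, -2], 0, 0], [[0, 0, -2], 0, 0], [[0, 0, 0], 0, 0], [[0, 0, 0], 0, 0], [[0, 0, 0], 0, 0]]'

```text
time: 24.67
tool_pos: [0.5998, 0.0762, 0.1501]
tool_rot: [-0.001, -0.049, 0.999, 0.0]
wrist_force: [0.4, 0.9, -2.7]
width: 0.0425
finger_force: 111.5
```

```bash
python3 tip.py | head -2;  python3 - <<'E'
from h import *
a,s=snap("scene","s11")
h=cv2.cvtColor(a,cv2.COLOR_BGR2HSV)
t=w2p("scene",[(.510,.145,.004),(.523,-.034,.004),(.66,-.02,.004),(.645,.15,.004)]); m=np.zeros(a.shape[:2],np.uint8); cv2.fillPoly(m,[t.astype(np.int32)],255)
b=cv2.inRange(h,(14,40,60),(32,200,255)); print("brass px in tray",cv2.countNonZero(b&m), t.round())
n,l,st,c=cv2.connectedComponentsWithStats(b)
for i in range(1,n):
    if st[i,4]>25: print(st[i],c[i].round(), p2w("scene",c[i],.02).round(3))
e=cv2.inRange(h,(0,150,60),(6,255,255))|cv2.inRange(h,(174,150,60),(180,255,255))
n,l,st,c=cv2.connectedComponentsWithStats(e)
for i in range(1,n):
    if st[i,4]>100: print("red",st[i],c[i].round())
E
```

```text
[0.5998 0.0762 0.1501] ang -3.044 F [ 0.4  0.9 -2.7] q6 -1.6 24.6667
u 0.0865 lat -0.0008 holdz 0.1688
brass px in tray 368 [[335. 239.]
 [362. 193.]
 [313. 180.]
 [283. 220.]]
[411  63   7   6  37] [414.  65.] [[ 0.672 -0.899  0.02 ]]
[391 154  37  18 258] [409. 162.] [[ 0.456 -0.201  0.02 ]]
[371 174  38  20 289] [389. 183.] [[ 0.47  -0.085  0.02 ]]
[315 188  20  33 368] [324. 205.] [[0.578 0.071 0.02 ]]
red [ 316  136   47   53 1223] [338. 159.]
red [272 177  22  27 139] [282. 191.]
```

```bash
python3 - <<'E'
from h import *
F=[]
for i in range(10): cams.snapshot("scene"); F.append(np.r_[robot.state()["wrist_force"],robot.state()["torque"]])
print(np.mean(F,0).round(3),np.std(F,0).round(3))
# count: bush template areas in tray, and in the lifted bin region
a=cv2.imread("pics/s11.png");h=cv2.cvtColor(a,cv2.COLOR_BGR2HSV);b=cv2.inRange(h,(14,40,60),(32,200,255))
for y in range(184,224,1): print(''.join('#' if v else '.' for v in b[y,308:345]))
E
```

```text
[-0.012  0.042 -2.084  0.    -0.118 -0.006] [0.742 0.446 0.494 0.034 0.024 0.041]
.....................................
.....................................
.....................................
.....................................
..........#..........................
.........###..##.....................
.........#######.....................
.........#########...................
........############.................
........############.................
........###########..................
.......############..................
.......############..................
.........##########..................
..........#########..................
..........###.#######..##............
...............###########...........
..............############...........
.............#############...........
.............##############..........
..............#############..........
..............#############..........
..............#############..........
.............##############..........
............##############...........
..........##############.............
........###############..............
........##############...............
........##############...............
........##############...............
........##############...............
........##############...............
........#############................
........#############................
.........#########...................
.............####....................
..............#......................
.....................................
.....................................
.....................................
```

The mean downward force matches an empty bin once the offset is removed, and three brass bodies lie in the tray. Now I'll back off, turn the bin round again, and level it against the tray's outer near wall.

move_arm --commands '[[[1.0, 0, -0.5], 0, 0], [[2.2, 0, -0.5], 0, 0], [[2.6, 0, 0], 0, 0], [[2.6, 0, 0], 0.1, 0], [[2.2, 0, 0], 0.1, 0], [[0, 0, 0], 0.1, 0], [[0, 0, 0], 0.1, 0], [[0, 0, 0], 0.1, 0], [[0, 0, 0], 0.1, 0], [[0, 0, 0], 0.1, 0], [[0, 0, 0], 0.1, 0], [[0, 0, 0], 0.1, 0]]'

```text
time: 26.22
tool_pos: [0.4946, 0.068, 0.1615]
tool_rot: [0.0, 0.393, 0.92, 0.0]
wrist_force: [0.3, 0.2, -2.7]
width: 0.0428
finger_force: 111.5
```

move_arm --commands '[[[0, 0, 0], 0.1, 0], [[0, 0, 0], 0.1, 0], [[0, 0, 0], 0.1, 0], [[0, 0, 0], 0.1, 0], [[0, 0, 0], 0.1, 0], [[0, 0, 0], 0.1, 0], [[0, 0, 0], 0.1, 0], [[0, 0, 0], 0.1, 0], [[0, 0, 0], 0.1, 0], [[0, 0, 0], 0.1, 0], [[0, 0, 0], 0.1, 0], [[0, 0, 0], 0.1, 0]]'

```text
time: 27.22
tool_pos: [0.4945, 0.068, 0.1614]
tool_rot: [0.0, 0.844, 0.537, -0.0]
wrist_force: [-1.2, -0.0, -1.6]
width: 0.0422
finger_force: 111.5
```

move_arm --commands '[[[0, 0, 0], 0.1, 0], [[0, 0, 0], 0.1, 0], [[0, 0, 0], 0.1, 0], [[0, 0, 0], 0.1, 0], [[0, 0, 0], 0.1, 0], [[0, 0, 0], 0.1, 0], [[0, 0, 0], 0.1, 0], [[0, 0, 0], 0.1, 0], [[0, 0, 0], 0.1, 0], [[0, 0, 0], 0.1, 0], [[0, 0, 0], 0, 0], [[0, 0, 0], 0, 0]]'

```text
time: 28.22
tool_pos: [0.4945, 0.068, 0.1614]
tool_rot: [0.0, 0.997, 0.071, 0.0]
wrist_force: [-1.1, -0.4, -2.1]
width: 0.0426
finger_force: 111.5
```

```bash
cat > lev.py <<'E'
from h import *
s=robot.state();Rm=R.from_quat(np.array(s["tool_rot"])[[1,2,3,0]]).as_matrix();p=s["tool_pos"]
u=Rm[:,0]; W=np.array([.5147,.067,.032]); d=p-W
print(p.round(4),"ang",np.arctan2(Rm[1,0],Rm[0,0]).round(3),"F",s["wrist_force"].round(1))
print("u %.1f lat %.1f holdz %.1f"%(1e3*d@u,-1e3*d@Rm[:,1],1e3*(p[2]+.0187)))
E
python3 lev.py
```

```text
[0.4945 0.068  0.1614] ang 0.142 F [-1.1 -0.4 -2.1]
u -19.9 lat 3.9 holdz 180.1
```

move_arm --commands '[[[-2, 0, 0], 0.05, 0], [[-2.5, 0, 0], 0, 0], [[-2.5, 0, 0], 0, 0], [[-1.5, 0.3, 0], 0, 0], [[0, 0, 2], 0, 0], [[0, 0, 3], 0, 0], [[0, 0, 3], 0, 0], [[0, 0, 2.5], 0, 0], [[0, 0, 1.5], 0, 0], [[0, 0, 0], 0, 0], [[0, 0, 0], 0, 0]]'

```text
time: 29.13
tool_pos: [0.41, 0.0565, 0.0413]
tool_rot: [-0.0, 0.999, 0.045, -0.001]
wrist_force: [0.4, 0.8, -1.3]
width: 0.0427
finger_force: 111.5
```

```bash
python3 lev.py
```

```text
[0.41   0.0565 0.0413] ang 0.091 F [ 0.4  0.8 -1.3]
u -105.2 lat -1.0 holdz 60.0
```

move_arm --commands '[[[1.3, 0, -0.2], 0, 0], [[1.3, 0, -0.3], 0, 0], [[0.3, 0, -0.6], 0, 0], [[0.4, 0, -0.7], 0, 0], [[0.4, 0, -0.6], 0, 0], [[0.8, 0, -0.8], 0, 0], [[0.8, 0, -0.8], 0, 0], [[0, 0, 0], 0, 0], [[0, 0, 0], 0, 0]]'

```text
time: 29.88
tool_pos: [0.4619, 0.0611, 0.0832]
tool_rot: [0.0, 0.999, 0.045, -0.002]
wrist_force: [-14.0, -1.5, 6.5]
width: 0.0423
finger_force: 115.9
```

```bash
python3 lev.py
```

```text
[0.4619 0.0611 0.0832] ang 0.09 F [-14.   -1.5   6.5]
u -53.3 lat -1.1 holdz 101.9
```

move_arm --commands '[[[1.0, 0, -0.5], 0, 0], [[1.0, 0, -0.4], 0, 0], [[1.1, 0, -0.3], 0, 0], [[1.1, 0, -0.3], 0, 0], [[1.1, 0, 0], 0, 0], [[1.1, 0, 0], 0, 0], [[0.8, 0, 0.2], 0, 0], [[0, 0, 0], 0, 0], [[0, 0, 0], 0, 0]]'

```text
time: 30.63
tool_pos: [0.5352, 0.0676, 0.095]
tool_rot: [0.0, 0.999, 0.045, 0.001]
wrist_force: [-0.0, 1.5, -1.5]
width: 0.0426
finger_force: 121.9
```

```bash
python3 lev.py
```

```text
[0.5352 0.0676 0.095 ] ang 0.089 F [-0.   1.5 -1.5]
u 20.5 lat -1.2 holdz 113.7
```

move_arm --commands '[[[0, 0, -1.5], 0, 0], [[0, 0, -1.5], 0, 0], [[-2.5, 0, 0], 0, 0], [[-3, 0, 0], 0, 0], [[-2.5, 0, 0], 0, 0], [[0, 0, 2], 0, 0], [[0, 0, 2], 0, 0], [[0, 0, 1], 0, 0], [[0, 0, 0], 0, 0], [[0, 0, 0], 0, 0]]'

```text
time: 31.47
tool_pos: [0.455, 0.0605, 0.0745]
tool_rot: [-0.0, 0.999, 0.044, -0.0]
wrist_force: [-0.7, -0.6, -1.5]
width: 0.0423
finger_force: 122.0
```

move_arm --commands '[[[0, 0, 0.5], 0, 0], [[0, 0, 0.4], 0, 0], [[0, 0, 0.3], 0, 0], [[0, 0, 0.2], 0, 0], [[0, 0, 0], 0, 0], [[0, 0, 0], 0, 0]]'

```text
time: 31.97
tool_pos: [0.4594, 0.0607, 0.0662]
tool_rot: [-0.0, 0.999, 0.044, 0.006]
wrist_force: [-2.1, -0.9, 26.5]
width: 0.0426
finger_force: 125.0
```

```bash
python3 lev.py
```

```text
[0.4594 0.0607 0.0662] ang 0.089 F [-2.1 -0.9 26.5]
u -55.3 lat -1.4 holdz 84.9
```

move_arm --commands '[[[0, 0, 0], 0, 0.75], [[0, 0, 0], 0, 0.75], [[0, 0, 0], 0, 0.75], [[0, 0, 0], 0, 0.75], [[0, 0, 0], 0, 0.75], [[0, 0, 0], 0, 0.75]]'

```text
time: 32.47
tool_pos: [0.4549, 0.0605, 0.06]
tool_rot: [0.0, 0.999, 0.044, -0.0]
wrist_force: [0.2, -0.8, 0.3]
width: 0.0641
finger_force: 0.0
```

```bash
python3 lev.py; python3 - <<'E'
from h import *
a,s=snap("wrist","w12");b,_=snap("scene","s12")
c=np.hstack([cv2.resize(a,None,fx=.625,fy=.625),cv2.resize(b[130:300,280:480],(400,340))[:,:]][:1]+[cv2.resize(b[130:300,280:480],(294,250))]);cv2.imwrite("pics/c12.png",c)
h=cv2.cvtColor(a,cv2.COLOR_BGR2HSV);e=cv2.inRange(h,(0,150,60),(6,255,255))|cv2.inRange(h,(174,150,60),(180,255,255))
n,l,st,ce=cv2.connectedComponentsWithStats(e)
for i in range(1,n):
    if st[i,4]>100: print("red",st[i],ce[i].round())
# predicted outlines of level bin on worktop, tab 0.4 mm about the tool centre
Rm=R.from_quat(np.array(s["tool_rot"])[[1,2,3,0]]).as_matrix();o=s["tool_pos"].copy();o[2]=0
ax=Rm[:,0];ay=-Rm[:,1];z=np.array([0,0,1])
P=lambda x,y,h:o+ax*x+ay*y+z*h
print("tab top pred",w2p("wrist",[P(x,y,.095) for x,y in((-.006,.022),(-.006,-.022),(.006,-.022),(.006,.022))],s).round(0).tolist())
print("rim back pred",w2p("wrist",[P(.006,y,.045) for y in(.061,-.061)],s).round(0).tolist())
E
```

```text
[0.4549 0.0605 0.06  ] ang 0.089 F [ 0.2 -0.8  0.3]
u -60.1 lat -1.2 holdz 78.7
red [  203   145   248   112 17492] [330. 189.]
tab top pred [[268.0, 314.0], [378.0, 314.0], [380.0, 288.0], [266.0, 288.0]]
rim back pred [[209.0, 231.0], [439.0, 231.0]]
```

View pics/c12.png

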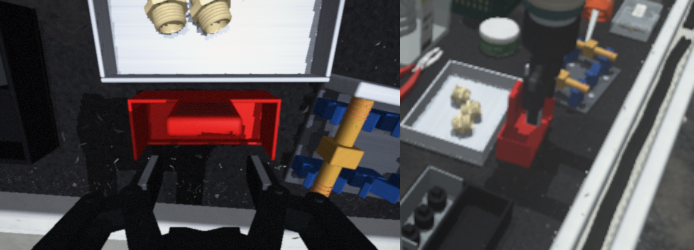

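Three bushes lie in the tray, and the empty red bin stands level on the worktop. It is nearer the tray than expected, so I'll compute its offset.

```bash
python3 - <<'E'
from h import *
s=load("w12");Rm=R.from_quat(s["tool_rot"][[1,2,3,0]]).as_matrix()
a=cv2.imread("pics/w12.png");h=cv2.cvtColor(a,cv2.COLOR_BGR2HSV)
e=cv2.inRange(h,(0,150,60),(6,255,255))|cv2.inRange(h,(174,150,60),(180,255,255))
g=h[:,:,2]
for x in (230,320,420): print(x,[(y,int(g[y,x])) for y in range(138,262,4) if e[y,x]])
for n,uv,z in (("rim",[(210,150),(445,149)],.045),("lip top",[(218,255),(446,250)],.012)):
    for zz in (z,):
        p=p2w("wrist",uv,zz,s); print(n,((p-s["tool_pos"])@Rm*100).round(2))
for y in (165,175,216): print("tab row",y,((p2w("wrist",[(268,y),(388,y)],.095,s)-s["tool_pos"])@Rm*100).round(2))
E
```

```text
230 [(146, 64), (150, 72), (154, 73), (158, 101), (162, 218)]
320 [(146, 68), (150, 70), (154, 70), (158, 73), (162, 71), (182, 61), (186, 106), (190, 193), (194, 228), (198, 231), (202, 229), (206, 224), (210, 220), (214, 181), (218, 114), (222, 87), (226, 78), (230, 106)]
420 [(146, 70), (150, 72), (154, 71), (158, 124), (162, 221), (166, 68), (170, 62), (174, 63), (182, 63), (190, 60), (194, 61), (198, 60), (210, 62), (214, 61), (226, 60), (230, 60)]
rim [[ 4.98 -5.56  1.5 ]
 [ 5.04  5.91  1.5 ]]
lip top [[-2.75 -7.05  4.8 ]
 [-2.37  7.98  4.8 ]]
tab row 165 [[ 5.52 -1.85 -3.5 ]
 [ 5.52  2.21 -3.5 ]]
tab row 175 [[ 5.16 -1.87 -3.5 ]
 [ 5.17  2.23 -3.5 ]]
tab row 216 [[ 3.64 -1.96 -3.5 ]
 [ 3.64  2.33 -3.5 ]]
```

move_arm --commands '[[[1.4, 0, -0.1], 0, 0.8], [[1.4, 0, 0], 0, 0.8], [[1.3, 0, 0], 0, 0.8], [[0, 0, 0], 0, 0.8], [[0, 0, 0], 0, 0.8], [[0, 0, 0], 0, 0.8]]'

```text
time: 33.07
tool_pos: [0.4953, 0.0641, 0.0609]
tool_rot: [0.0, 0.999, 0.044, -0.0]
wrist_force: [-0.2, -0.1, 0.7]
width: 0.0685
finger_force: 0.0
```

```bash
cat > tab.py <<'E'
from h import *
import sys
hb=float(sys.argv[2]) if len(sys.argv)>2 else 0.
a,s=snap("wrist",sys.argv[1]);Rm=R.from_quat(np.array(s["tool_rot"])[[1,2,3,0]]).as_matrix()
h=cv2.cvtColor(a,cv2.COLOR_BGR2HSV);b=(cv2.inRange(h,(0,150,140),(6,255,255))|cv2.inRange(h,(174,150,140),(180,255,255)))
b=cv2.morphologyEx(b,cv2.MORPH_OPEN,np.ones((3,3)))
print(s["tool_pos"].round(4),"ang",np.arctan2(Rm[1,0],Rm[0,0]).round(3),"F",s["wrist_force"].round(1),"w",round(s["width"],4))
n,l,st,c=cv2.connectedComponentsWithStats(b)
for i in range(1,n):
    if st[i,4]>150:
        x,y,w,k=st[i,:4]; P=p2w("wrist",[(x,y),(x+w,y+k),c[i]],hb+.095,s); Q=p2w("wrist",[(x,y),(x+w,y+k),c[i]],hb+.045,s)
        print(st[i],"as tab top",((P-s["tool_pos"])@Rm*1e3).round(0)[:,:2].tolist(),"as rim",((Q-s["tool_pos"])@Rm*1e3).round(0)[:,:2].tolist())
E
python3 tab.py w13
```

```text
[0.4953 0.0641 0.0609] ang 0.089 F [-0.2 -0.1  0.7] w 0.0685
[422 234  18  30 190] as tab top [[29.0, 36.0], [16.0, 44.0], [25.0, 41.0]] as rim [[4.0, 53.0], [-15.0, 64.0], [-2.0, 59.0]]
[367 236  35  37 964] as tab top [[28.0, 16.0], [12.0, 30.0], [20.0, 23.0]] as rim [[3.0, 23.0], [-20.0, 44.0], [-8.0, 33.0]]
```

move_arm --commands '[[[0, 0, 0], 0, 0], [[0, 0, 0], 0, 0], [[0, 0, 0], 0, 0], [[0, 0, 0], 0, 0], [[0, 0, 0], 0, 0], [[0, 0, 0], 0, 0]]' --grip_force 80

```text
time: 33.62
tool_pos: [0.4961, 0.0642, 0.0617]
tool_rot: [-0.0, 0.999, 0.044, 0.0]
wrist_force: [-0.0, 0.9, 3.1]
width: 0.0428
finger_force: 81.5
```

move_arm --commands '[[[0, 0, -1], 0, 0], [[0, 0, -2.5], 0, 0], [[0, 0, -3], 0, 0], [[0, 0, -3], 0, 0], [[0, 0, -2.5], 0.08, 0], [[0, 0, 0], 0, 0], [[0, 0, 0], 0, 0], [[0, 0, 0], 0, 0]]'

```text
time: 34.28
tool_pos: [0.4953, 0.0641, 0.1801]
tool_rot: [0.0, 1.0, 0.005, -0.001]
wrist_force: [0.7, -0.0, -2.8]
width: 0.0426
finger_force: 81.6
```

```bash
cat > bay.py <<'E'
from h import *
s=robot.state();Rm=R.from_quat(np.array(s["tool_rot"])[[1,2,3,0]]).as_matrix();p=s["tool_pos"]
g=np.array([.4785,.2853,p[2]])
print(p.round(4),"ang",np.arctan2(Rm[1,0],Rm[0,0]).round(3),"F",s["wrist_force"].round(1),"w",round(s["width"],4),"to bay cm",(Rm.T@(g-p)*100).round(2),s["time"])
E
python3 bay.py
```

```text
[0.4953 0.0641 0.1801] ang 0.01 F [ 0.7 -0.  -2.8] w 0.0426 to bay cm [ -1.46 -22.14  -0.  ] 34.2833
```

The bin is re-gripped level. I'll go to the earlier lift pose above the bay and compare the scene picture with the one taken then.

move_arm --commands '[[[0, -1.2, -0.3], 0, 0], [[-0.2, -2.4, -0.4], 0, 0], [[-0.2, -2.4, 0], 0, 0], [[-0.2, -2.4, 0], 0, 0], [[-0.2, -2.4, 0], 0, 0], [[-0.2, -2.4, 0], 0, 0], [[-0.2, -2.4, 0], 0, 0], [[-0.2, -2.4, 0], 0, 0], [[-0.2, -2.2, 0], 0, 0], [[-0.1, -1.4, 0], 0, 0], [[0, -0.6, 0], 0, 0], [[0, 0, 0], 0, 0]]'

```text
time: 35.28
tool_pos: [0.4764, 0.2868, 0.1873]
tool_rot: [0.0, 1.0, 0.005, -0.001]
wrist_force: [0.1, 0.3, -2.2]
width: 0.0429
finger_force: 81.7
```

move_arm --commands '[[[0, 0, 0], 0, 0], [[0, 0, 0], 0, 0]]'

```text
time: 35.45
tool_pos: [0.4772, 0.285, 0.1881]
tool_rot: [0.0, 1.0, 0.004, -0.0]
wrist_force: [0.4, 0.6, -2.1]
width: 0.0427
finger_force: 81.7
```

```bash
python3 bay.py; cat > cmp.py <<'E'
from h import *
im,s=snap("scene","s14"); old=cv2.imread("pics/s8.png"); so=load("s8")
red=lambda a:(cv2.inRange(cv2.cvtColor(a,cv2.COLOR_BGR2HSV),(0,120,40),(8,255,255))|cv2.inRange(cv2.cvtColor(a,cv2.COLOR_BGR2HSV),(172,120,40),(180,255,255)))
roi=(slice(190,300),slice(285,375))
sel=lambda a:cv2.GaussianBlur(a[:,:,2].astype(np.float32)*(red(a)>0),(0,0),1)[roi]
A,B=sel(old),sel(im)
# extreme points of the red outline
for n,a in(("old",old),("new",im)):
    m=red(a)[roi]; n_,l,st,c=cv2.connectedComponentsWithStats(m); i=1+np.argmax(st[1:,4]); ys,xs=np.nonzero(l==i)
    print(n,"bbox",st[i],"bottom",xs[ys.argmax()]+285,ys.max()+190,"right",xs.max()+285,ys[xs.argmax()]+190,"left",xs.min()+285,ys[xs.argmin()]+190)
    h=cv2.approxPolyDP(cv2.convexHull(np.c_[xs,ys].astype(np.int32)),2,True).reshape(-1,2)+[285,190];print(h.tolist())
dp=w2p("scene",[so["tool_pos"],s["tool_pos"]]);print("tool shift px",(dp[1]-dp[0]).round(2),so["tool_pos"].round(4),s["tool_pos"].round(4))
c=w2p("scene",[(.478,.285,.2),(.488,.285,.2),(.478,.295,.2),(.478,.285,.21)]);print("px per cm x,y,z",(c[1:]-c[0]).round(2).tolist())
E
python3 cmp.py
```

```text
[0.4772 0.285  0.1881] ang 0.008 F [ 0.4  0.6 -2.1] w 0.0427 to bay cm [ 0.13 -0.03 -0.  ] 35.45
old bbox [  10   10   63   84 2040] bottom 323 283 right 357 217 left 295 252
[[357, 217], [355, 235], [324, 283], [296, 270], [295, 252], [317, 205], [322, 200]]
new bbox [  11   10   63   84 2927] bottom 324 283 right 358 217 left 296 252
[[358, 217], [356, 235], [325, 283], [297, 271], [296, 252], [321, 200]]
tool shift px [ 0.43 -0.42] [0.478  0.285  0.1868] [0.4772 0.285  0.1881]
px per cm x,y,z [[-5.34, -2.04], [-3.06, 3.71], [-0.01, -4.57]]
```

The outlines agree to about 1 px, so the bin hangs as it did before, within about 1 mm. I'll lower it into the bay.

move_arm --commands '[[[0.2, 0, 0], 0, 0], [[0, 0, 2], 0, 0], [[0, 0, 2.5], 0, 0], [[0, 0, 2], 0, 0], [[0, 0, 1], 0, 0], [[0, 0, 0], 0, 0], [[0, 0, 0], 0, 0]]'

```text
time: 36.08
tool_pos: [0.4793, 0.2858, 0.1138]
tool_rot: [0.0, 1.0, 0.004, 0.0]
wrist_force: [0.8, -0.5, -0.9]
width: 0.0426
finger_force: 81.6
```

```bash
python3 bay.py
```

```text
[0.4793 0.2858 0.1138] ang 0.008 F [ 0.8 -0.5 -0.9] w 0.0426 to bay cm [-0.08  0.04 -0.  ] 36.0833
```

move_arm --commands '[[[0, 0, 0.6], 0, 0], [[0, 0, 0.6], 0, 0], [[0, 0, 0.6], 0, 0], [[0, 0, 0], 0, 0], [[0, 0, 0], 0, 0]]'

```text
time: 36.5
tool_pos: [0.4788, 0.2859, 0.095]
tool_rot: [0.0, 1.0, 0.004, -0.0]
wrist_force: [0.6, 0.1, -1.7]
width: 0.0427
finger_force: 81.6
```

move_arm --commands '[[[0, 0, 0.6], 0, 0], [[0, 0, 0.6], 0, 0], [[0, 0, 0.6], 0, 0], [[0, 0, 0], 0, 0], [[0, 0, 0], 0, 0]]'

```text
time: 36.92
tool_pos: [0.4786, 0.2858, 0.0766]
tool_rot: [0.0, 1.0, 0.004, -0.001]
wrist_force: [-0.8, 0.6, -1.7]
width: 0.0428
finger_force: 81.6
```

move_arm --commands '[[[0, 0, 0.5], 0, 0], [[0, 0, 0.5], 0, 0], [[0, 0, 0.1], 0, 0], [[0, 0, 0], 0, 0], [[0, 0, 0], 0, 0]]'

```text
time: 37.33
tool_pos: [0.4789, 0.286, 0.0662]
tool_rot: [0.0, 1.0, 0.004, -0.0]
wrist_force: [0.1, 1.3, -1.7]
width: 0.0431
finger_force: 82.0
```

move_arm --commands '[[[0, 0, 0], 0, 0.75], [[0, 0, 0], 0, 0.75], [[0, 0, 0], 0, 0.75], [[0, 0, 0], 0, 0.75], [[0, 0, 0], 0, 0.75]]'

```text
time: 37.75
tool_pos: [0.4791, 0.2861, 0.0665]
tool_rot: [-0.0, 1.0, 0.004, 0.0]
wrist_force: [-0.1, 0.6, 0.5]
width: 0.0639
finger_force: 0.0
```

move_arm --commands '[[[0, 0, -1], 0, 0.75], [[0, 0, -3], 0, 0.75], [[0, 0, -4], 0, 0.75], [[0, 0, -4], 0, 0.75], [[0, 0, -2], 0, 0.75], [[-2.8, 0.4, 0], 0, 0.75], [[0, 0, 0], 0, 0.75], [[0, 0, 0], 0, 0.75]]'

```text
time: 38.42
tool_pos: [0.4504, 0.2818, 0.2073]
tool_rot: [-0.0, 1.0, 0.005, 0.001]
wrist_force: [1.0, 0.0, -0.3]
width: 0.064
finger_force: 0.0
```

```bash
python3 tab.py w15 .004; python3 - <<'E'
from h import *
# compare with w8: rim/tab outline predicted positions
def rim(f):
    a=cv2.imread(f"pics/{f}.png");s=load(f);h=cv2.cvtColor(a,cv2.COLOR_BGR2HSV)
    m=(cv2.inRange(h,(0,150,60),(6,255,255))|cv2.inRange(h,(174,150,60),(180,255,255)))
    n,l,st,c=cv2.connectedComponentsWithStats(m[:260]);i=1+np.argmax(st[1:,4]);ys,xs=np.nonzero(l==i)
    q=cv2.approxPolyDP(cv2.convexHull(np.c_[xs,ys].astype(np.int32)),2,True).reshape(-1,2)
    print(f,s["tool_pos"].round(4),st[i]);print(np.c_[q,p2w("wrist",q,.049,s)[:,:2].round(4)].tolist())
rim("w8");rim("w15")
E
```

```text
[0.4504 0.2818 0.2073] ang 0.009 F [ 1.   0.  -0.3] w 0.064
[ 305  137   84   55 1961] as tab top [[40.0, -15.0], [-4.0, 52.0], [25.0, 22.0]] as rim [[32.0, -19.0], [-22.0, 62.0], [13.0, 26.0]]
w8 [0.4502 0.2812 0.2008] [ 253  131  137   63 4894]
[[389.0, 136.0, 0.4839, 0.2235], [385.0, 192.0, 0.4305, 0.2241], [258.0, 192.0, 0.4308, 0.3451], [253.0, 138.0, 0.4824, 0.346], [260.0, 133.0, 0.4868, 0.3393], [383.0, 131.0, 0.4884, 0.2291]]
w15 [0.4504 0.2818 0.2073] [ 257  131  133   63 6753]
[[389.0, 137.0, 0.4832, 0.2234], [387.0, 185.0, 0.4368, 0.222], [384.0, 193.0, 0.4285, 0.2243], [261.0, 192.0, 0.4284, 0.3442], [257.0, 138.0, 0.481, 0.3449], [264.0, 132.0, 0.4866, 0.3382], [381.0, 131.0, 0.4886, 0.2311]]
```

The bin is back at its original spot and height, within about 1 mm. Last, a numeric check of the nipples from over the jig.

move_arm --commands '[[[-0.4, 3.2, 0], 0, 0.75], [[-0.4, 3.3, 0], 0, 0.75], [[-0.4, 3.3, 0], 0, 0.75], [[-0.4, 3.3, 0], 0, 0.75], [[-0.4, 3.3, 0], 0, 0.75], [[-0.4, 3.3, 0], 0, 0.75], [[-0.4, 3.3, 0], 0, 0.75], [[-0.4, 3.3, 0], 0, 0.75], [[-0.4, 3.3, 0], 0, 0.75], [[-0.4, 3.3, 0], 0, 0.75], [[-0.4, 3.3, 0], 0, 0.75], [[-0.4, 3.2, 0], 0.1, 0.75]]'

```text
time: 39.47
tool_pos: [0.4063, -0.1147, 0.2065]
tool_rot: [0.0, 0.999, -0.046, 0.0]
wrist_force: [0.4, 0.6, 0.8]
width: 0.0636
finger_force: 0.0
```

move_arm --commands '[[[0, 0, 2], 0, 0.75], [[0, 0, 2], 0, 0.75], [[0, 0, 0], 0, 0.75], [[0, 0, 0], 0, 0.75]]'

```text
time: 39.8
tool_pos: [0.4062, -0.1127, 0.1658]
tool_rot: [-0.0, 0.999, -0.046, -0.001]
wrist_force: [0.3, 0.8, 0.6]
width: 0.0645
finger_force: 0.0
```

```bash
cat > chk.py <<'E'
from h import *
import sys
f=sys.argv[1]
im,s=snap("wrist",f)
h=cv2.cvtColor(im,cv2.COLOR_BGR2HSV)
m=cv2.morphologyEx(cv2.inRange(h,(6,110,50),(28,255,255)),cv2.MORPH_CLOSE,np.ones((7,7)))
m[300:]=0
Rm=R.from_quat(np.array(s["tool_rot"])[[1,2,3,0]]).as_matrix();print(s["tool_pos"].round(4),np.arctan2(Rm[1,0],Rm[0,0]).round(3))
g=cv2.cvtColor(im,cv2.COLOR_BGR2GRAY)
for c in cv2.findContours(m,cv2.RETR_EXTERNAL,cv2.CHAIN_APPROX_NONE)[0]:
    if cv2.contourArea(c)<300: continue
    x,y,w,k=cv2.boundingRect(c); c=c.reshape(-1,2)
    ct=c[c[:,1]<y+4][:,0].mean(); cb=c[c[:,1]>y+k-5][:,0].mean()
    top=(ct,y-.5); bot=(cb,y+k-.5)
    P=np.r_[p2w("wrist",[top],.0475,s),p2w("wrist",[bot],.037,s)];d=P[0]-P[1]
    print("box",(x,y,w,k),P.round(4).tolist(),"ang",np.arctan2(d[1],d[0]).round(3),"len",np.linalg.norm(d[:2]).round(4))
    xi=int(ct); print(" column above end",[(r,int(g[r,xi])) for r in range(y-10,y+5)])
E
python3 chk.py w16
```

```text
[ 0.4062 -0.1127  0.1658] -0.092
box (375, 56, 37, 130) [[0.4997, -0.1755, 0.0475], [0.3958, -0.1661, 0.037]] ang -0.09 len 0.1043
 column above end [(46, 249), (47, 249), (48, 249), (49, 248), (50, 248), (51, 246), (52, 242), (53, 228), (54, 184), (55, 130), (56, 123), (57, 170), (58, 188), (59, 191), (60, 184)]
box (234, 53, 36, 130) [[0.5117, -0.0666, 0.0475], [0.4089, -0.0527, 0.037]] ang -0.134 len 0.1037
 column above end [(43, 249), (44, 247), (45, 246), (46, 246), (47, 245), (48, 244), (49, 239), (50, 219), (51, 176), (52, 132), (53, 148), (54, 180), (55, 187), (56, 189), (57, 193)]
box (541, 5, 99, 106) [[0.518, -0.3411, 0.0475], [0.4474, -0.3031, 0.037]] ang -0.494 len 0.0802
 column above end [(-5, 26), (-4, 20), (-3, 29), (-2, 25), (-1, 27), (0, 32), (1, 33), (2, 31), (3, 31), (4, 33), (5, 42), (6, 62), (7, 84), (8, 98), (9, 105)]
```

```bash
python3 - <<'E'
from h import *
im=cv2.imread("pics/w16.png");s=load("w16");h=cv2.cvtColor(im,cv2.COLOR_BGR2HSV)
m=cv2.inRange(h,(6,110,50),(28,255,255))
for x0,x1,y0,y1 in((370,416,56,186),(228,275,53,183)):
    mids=[]
    for y in list(range(y0+6,y0+40))+list(range(y1-38,y1-6)):
        xs=np.nonzero(m[y,x0:x1])[0]
        if len(xs): mids.append((y,x0+xs.min(),x0+xs.max(),len(xs)))
    mids=np.array(mids); print(mids[::8].tolist())
    uv=np.c_[(mids[:,1]+mids[:,2])/2,mids[:,0]]; P=p2w("wrist",uv,.043,s); k=np.polyfit(P[:,0],P[:,1],1); r=P[:,1]-np.polyval(k,P[:,0]); ok=abs(r)<.0015; k=np.polyfit(P[ok,0],P[ok,1],1)
    print("axis angle",np.arctan(k[0]).round(3),"y at x=.455",np.polyval(k,.455).round(4),"res",r[ok].std().round(5),ok.sum(),len(r))
E
```

```text
[[62, 388, 407, 20], [70, 387, 405, 19], [78, 387, 405, 19], [86, 387, 404, 18], [94, 385, 403, 19], [154, 381, 397, 17], [162, 381, 397, 17], [170, 380, 396, 17], [178, 379, 396, 18]]
axis angle -0.11 y at x=.455 -0.1712 res 0.00023 66 66
[[59, 241, 259, 19], [67, 241, 259, 19], [75, 242, 260, 19], [83, 243, 260, 18], [91, 242, 261, 20], [151, 247, 263, 17], [159, 247, 263, 17], [167, 247, 264, 18], [175, 247, 265, 19]]
axis angle -0.113 y at x=.455 -0.0596 res 0.0002 66 66
```

```bash
python3 -c "
from workcell import order
print(order.finish_job())"
```

```text
the job is handed in; nothing more can be done
None
```

The job is handed in, but no verdict came back: by my own checks all three bushes are in the tray, the empty red bin is level and fully down in its front bay, and both nipples present are seated in grooves 1 and 3 against the stop.

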